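# Load, lock and start the UV disinfection box

### The job

Disinfect the used hand-held devices: release the lid latch of the white UV box (push its knob in and turn it past the safety stop, all the way to the open end), raise the lid upright and lay every device that is out on the worktop (glucose meter, finger oximeters, thermometer - whichever are there) on the rack inside. Then lower the lid fully shut, push the knob in and turn it back past the safety stop, all the way, so that the lid is locked, and start the cycle by pushing the spring plunger fully down. Never force the knob against its stop: it must be pushed in to pass.

Things in the scene. Friction and masses are not known exactly. Their poses are not given: they have to be found in the camera images.
- uv_box: White table-top UV disinfection box, fixed, 261 mm deep (x), 214 mm wide (y). Origin at its footprint's centre on the worktop; x to its back, y left, z up. Front (x -131 to -45 mm): control deck, top at z 78 mm, with latch knob at (-90, -55) and start plunger at (-88, +55) mm. Behind it (x -45 to +125): chamber, 7 mm walls, rim at z 90 mm, shut lid's top at z 103 mm.
- rack_centre (a point): Centre of the wire rack that is the chamber's floor, 55 mm above the worktop; axes as uv_box. The inside is 156 mm (x) by 200 mm (y); 35 mm of height between rack and shut lid.
- uv_lid (a joint): Lid angle in rad: 0 shut, 1.57 upright, 1.6 at its limit. A stiff hinge holds the lid wherever it is left (about 3 N at the handle to move it). The latch tongue holds it down while the knob is in its locked zone.
- lid_hinge (a point): Middle of the lid's hinge axis, which runs along uv_box's y at the back rim (uv_box x +125 mm, z 92 mm).
- lid_handle (a point): Centre of the lid's handle, a round steel bar 10 mm in diameter and 96 mm long along uv_box's y, its axis 30 mm above the lid's top, 150 mm in front of the hinge (with the lid shut, 41 mm above the hinge axis). It moves with the lid, swinging up and back about the hinge.
- latch_turn (a joint): Turn of the latch knob, rad, counter-clockwise from above: 0 locked, 1.4 fully open (starts 0 to 0.25). A lug on it meets a bracket at 0.37 from the locked side, 1.03 from the open side; pushed in 7 mm or more it passes under. The tongue below the knob holds the lid down when locked, is clear of it above 0.8, and swings over it only if the lid is fully down. The knob stays where turned.
- latch_push (a joint): How far the latch knob is pushed in (straight down), m: 0 out, 0.009 fully in. Spring: 3 N at first, 9 N fully in; it comes up when released.
- knob_grip (a point): On the latch knob's axis, inside its bar grip, 10 mm below the bar's top; with the knob out it is 135 mm above the worktop. The bar is 46 mm long, 13 mm wide and 25 mm high, on a round skirt 52 mm across; this point's x axis runs along the bar (it equals uv_box's x at latch_turn = 0), and turns with the knob.
- start_plunger (a joint): Travel of the start plunger, m, downwards: 0 up, 0.015 fully down. Spring: 1.6 N at first, 7.6 N fully down; it comes up when released.
- plunger_top (a point): Top centre of the start plunger, a black mushroom head 32 mm across; 118 mm above the worktop when up.
- glucose_meter: White hand-held meter with rounded corners, 93 (its x) by 52 (y) by 20 mm; origin at the centre of its underside, z up. Grasp across its 52 mm. May be absent.
- oximeter_a: Finger-clip oximeter, white over blue, 58 (its x) by 32 (y) by 31 mm; origin at the centre of its underside. Grasp across its 32 mm. May be absent.
- oximeter_b: A second, identical oximeter. May be absent.
- thermometer: Slim digital thermometer, 123 mm long along its y, 11 mm high; the body (y -24 to +62 mm) is 19 mm wide and the thin tip points to -y. Origin at the middle of its length, on its underside. It lies between a bench centrifuge (95 mm high, clear lid raised to about 240 mm; go round its front) and a couch edge. May be absent.

How it is judged:
On the way, in this order (a step that is already met when the one before it is completed fails the run):
1. the latch knob is turned past the safety stop to its open end (value of joint latch_turn above 1.2 rad), for 0.1 s.
2. the lid is raised upright (value of joint uv_lid above 1.2 rad), for 0.2 s.
3. every device present lies on the rack, let go, with the lid still up (x of glucose_meter in the frame of rack_centre between -0.078 and 0.078 m and y of glucose_meter in the frame of rack_centre between -0.1 and 0.1 m and z of glucose_meter in the frame of rack_centre between -0.01 and 0.032 m and x of oximeter_a in the frame of rack_centre between -0.078 and 0.078 m and y of oximeter_a in the frame of rack_centre between -0.1 and 0.1 m and z of oximeter_a in the frame of rack_centre between -0.01 and 0.032 m and x of oximeter_b in the frame of rack_centre between -0.078 and 0.078 m and y of oximeter_b in the frame of rack_centre between -0.1 and 0.1 m and z of oximeter_b in the frame of rack_centre between -0.01 and 0.032 m and x of thermometer in the frame of rack_centre between -0.078 and 0.078 m and y of thermometer in the frame of rack_centre between -0.1 and 0.1 m and z of thermometer in the frame of rack_centre between -0.01 and 0.032 m and contact force between each of glucose_meter, oximeter_a, oximeter_b, thermometer and the fingers below 0.05 N and value of joint uv_lid above 1 rad), for 0.2 s.
4. the lid is lowered fully shut (value of joint uv_lid below 0.035 rad), for 0.2 s.
5. the latch knob is turned back past the safety stop and locks the shut lid (value of joint uv_lid below 0.035 rad and value of joint latch_turn below 0.3 rad), for 0.1 s.
6. the start plunger is pushed fully down with the lid locked (all of step 5 and value of joint start_plunger above 0.0135 m), for 0.1 s.
At the end, for the whole second after the job is handed in: every device present rests in the chamber (origin within 78 mm front to back, 100 mm sideways and 32 mm above the rack centre), lid below 0.035 rad, latch knob below 0.3 rad and come up, plunger (pushed at least 13.5 mm) come up again (all of step 5 and x of glucose_meter in the frame of rack_centre between -0.078 and 0.078 m and y of glucose_meter in the frame of rack_centre between -0.1 and 0.1 m and z of glucose_meter in the frame of rack_centre between -0.01 and 0.032 m and x of oximeter_a in the frame of rack_centre between -0.078 and 0.078 m and y of oximeter_a in the frame of rack_centre between -0.1 and 0.1 m and z of oximeter_a in the frame of rack_centre between -0.01 and 0.032 m and x of oximeter_b in the frame of rack_centre between -0.078 and 0.078 m and y of oximeter_b in the frame of rack_centre between -0.1 and 0.1 m and z of oximeter_b in the frame of rack_centre between -0.01 and 0.032 m and x of thermometer in the frame of rack_centre between -0.078 and 0.078 m and y of thermometer in the frame of rack_centre between -0.1 and 0.1 m and z of thermometer in the frame of rack_centre between -0.01 and 0.032 m and value of joint each of start_plunger, latch_push below 0.003 m and linear speed of each of glucose_meter, oximeter_a, oximeter_b, thermometer below 0.02 m/s); the robot touches nothing.
It fails at once if the knob is forced through its safety stop without being pushed in (value of joint latch_turn between 0.55 and 0.85 rad and value of joint latch_push below 0.0045 m).
Of glucose_meter, oximeter_a, oximeter_b, thermometer only 2 to 4 are there at a start; the rules pass over those that are not, and their reading is None.
At some moment in a run one of glucose_meter, oximeter_a, oximeter_b, thermometer may be knocked a few centimetres aside while the robot is not near it.
Once in a run the grip may slacken for a moment while it holds something.
It also fails if it takes over 210 s, if anything falls off the work surface, if the arm or the gripper's body presses on something with over 40 N, if the wrist force passes 120 N, or if a joint passes its speed limit or range.

### The arm

A 6-joint arm with a two-finger parallel gripper is mounted at the origin on a cart in front of the work surface, level with it; the furniture and walls round the work are solid. World frame = base frame: x ahead of the robot, y to its left, z up, the work surface at z = 0. Lengths are in m, angles in rad, forces in N, time in s.
With the tool pointing down it reaches from about 0.25 to 0.725 m from the base axis. Payload 4 kg.
Tool frame: the origin (TCP) lies midway between the tips of the shut fingers; the grasp point (between the pads) lies 19 mm behind it; z points along the fingers, y is the line along which they close (so a half turn about z gives the same grasp; the last joint's range is limited). The gripper opens to 85 mm and grips with 20 to 120 N. Pads are 22 mm wide; open, the fingers measure 114 mm over their backs; the gripper's body (76 mm by 85 mm) begins 54 mm behind the grasp point. The pads swing forward as they close: fully open they stand 13 mm farther back than shut.
Start: joints at [-1.175, 0.241, 0.005, 1.335, 0, 1.571], TCP at [0.193, -0.461, 0.231] pointing down, gripper open.
Joint ranges: [-2.72, 2.72], [-1.05, 1.87], [-1.09, 1.28], [-1.99, 2.15], [-1.42, 1.44], [-3.14, 3.14]. Speed limits (rad/s): [2.79, 2.79, 3.14, 3.14, 3.14, 3.14].

### API

Orientations are given as a unit quaternion [x, y, z, w].
In Python, from workcell import bot gives the robot as it stands. The module is installed in compiled form; this text tells all that it offers.
- The arm moves only by the tool drive_tool, never from a script. Its arguments are lists of equal length, an entry for each row: "slide": the shift along the tool's x, y, z scaled (see below), a list of three; "rotation": the turn, a rotation vector about the tool's x, y, z scaled (see below), a list of three. A call has exactly 8 rows; each row is the pose to reach, as a shift and turn from the pose commanded when the call began, along the tool's axes at that moment; what a row does not reach only later rows make up. The controller multiplies each number of a shift by 250 mm and each number of a turn by 0.5 rad. A row lasts 1/8 s, in which the tool goes at most 62.5 mm and 10.7 degrees, less where a joint would pass 70% of its speed; a pose out of reach is approached as far as the arm can. A call with a number of a shift or a turn outside -1 to 1 is refused whole. A call with a gripper value outside its range is refused whole. "gripper" is the opening, from 0 (shut) to 1 (fully open), set as the call begins (left out, the last holds). The fingers move at their own pace and stop on an object; the grip force is fixed at half the most. Time passes only in rows, so rows that repeat a pose let the fingers close, or fill a call up. It gives the time, the measured TCP pose, the force, the opening and the grip force at its end, in the units of the state.
- bot.get_obs(): the state, without advancing time (a new reading comes with each control period).
- bot.camera(name): name is "scene" or "top" or "wrist"; returns a dict with "image" (400x640x3 uint8, red, green, blue), "z_map" (400x640 float32, m along the optical axis (not along the pixel's ray), 0 where there is no reading), "camera_matrix" (3x3 intrinsics, pixels), "xyz" and "orientation" of the camera in the world. Camera axes: x right, y up, looking along -z (the intrinsics and any distortion apply to the point x, -y, -z); pixel columns grow to the right and rows downward; lengths in m; the calibration is good to about 2 mm. A picture is of the moment at which its call begins.
- bot.job_done(): hands the job in; it is judged then, once.
The state is a dict: "clock": time; "joint_pos": joint angles; "joint_vel": joint speeds; "tau": joint torques, N m; "eef_pos": TCP position; "tool_rot": TCP orientation; "ft_force": force on the tool from outside, world axes, zero at the start; "ft_torque": the same for the moment, N m; "grip_width": finger opening in m; "grasp_force": force on a finger pad.
Only numpy, scipy, OpenCV 4.12 (cv2) and the standard library are available. Lean on these libraries where they do the work, as an engineer would, in place of code of your own. Each camera call takes 0.05 s, during which the arm holds its last target. There are 200 camera calls.

## Working session

There is one attempt and no reset: what is moved stays moved. The work goes in short steps, Python scripts to look and compute and a tool call to move; the robot and the scene stay as the last step left them, time stands still between calls to the robot, and variables do not carry over. Pictures are saved under pics/ and viewed, at most 14 in all, crops included, and the job is handed in when it is done.

Besides the shell and the picture viewer there is one more tool, called after "Request:" as name(argument=value, ...) on one line, values as JSON. drive_tool: Moves the arm, as the interface text tells. Shifts and turns lie within -1 to 1; 1 stands for 250 mm of shift or 0.5 rad of turn. Its arguments: {"type":"object","properties":{"slide":{"type":"array","items":{"type":"array","items":{"type":"number"}}},"rotation":{"type":"array","items":{"type":"array","items":{"type":"number"}}},"gripper":{"type":"number"}},"required":["slide","rotation"]}

```bash
mkdir -p pics
cat > h.py <<'E'
import numpy as np, cv2
from scipy.spatial.transform import Rotation as R
from workcell import bot
def cam(n):
    c=bot.camera(n); c['P']=cloud(c); return c
def cloud(c):
    K=np.array(c['camera_matrix']); z=c['z_map']; h,w=z.shape
    v,u=np.mgrid[:h,:w]
    p=np.stack([(u-K[0,2])/K[0,0]*z,-(v-K[1,2])/K[1,1]*z,-z],-1)
    P=p@R.from_quat(c['orientation']).as_matrix().T+np.array(c['xyz'])
    P[z<=0]=np.nan
    return P
def save(c,f): cv2.imwrite('pics/'+f,c['image'][:,:,::-1])
E
python3 - <<'E'
from h import *
a=cam('top');b=cam('scene')
np.savez('first.npz',tp=a['P'],ti=a['image'],sp=b['P'],si=b['image'])
for n,c in(('top',a),('scene',b)): print(n,c['xyz'],c['orientation'],c['camera_matrix']); 
save(a,'top0.png');save(b,'scene0.png')
o=bot.get_obs();print(o)
E
```

```text
top [0.40939251 0.00866693 1.15823607] [-0.03974636  0.03398065  0.70725801 -0.7050189 ] [[456.2932611    0.         320.51362877]
 [  0.         456.2932611  201.55789954]
 [  0.           0.           1.        ]]
scene [0.11964826 0.57603064 0.61678288] [-0.14284727  0.4420094   0.83980684 -0.28097478] [[427.32361102   0.         324.60607883]
 [  0.         427.32361102 199.2255386 ]
 [  0.           0.           1.        ]]
{'clock': 0.1, 'joint_pos': array([-1.17495852e+00,  2.41328100e-01,  3.86281091e-03,  1.33518622e+00,
        5.39046816e-06,  1.57073614e+00]), 'joint_vel': array([ 5.00626758e-04, -1.14382092e-04,  3.48997044e-03, -4.71148524e-05,
       -3.65138101e-04, -2.16694871e-04]), 'tau': array([-8.03881976e-04, -3.73138225e+01,  2.53010255e+01,  1.08494158e-02,
       -7.86896385e-05,  6.53159319e-06]), 'eef_pos': array([ 0.19257696, -0.46082128,  0.23050821]), 'tool_rot': array([ 9.80471567e-01,  1.96658704e-01, -1.79721795e-04, -9.10019044e-04]), 'ft_force': array([-0.71046439,  0.9428345 , -0.54014871]), 'ft_torque': array([-0.01567329,  0.02038301, -0.01379643]), 'grasp_force': 0.0, 'grip_width': 0.08602968835304999}
```

View pics/top0.png

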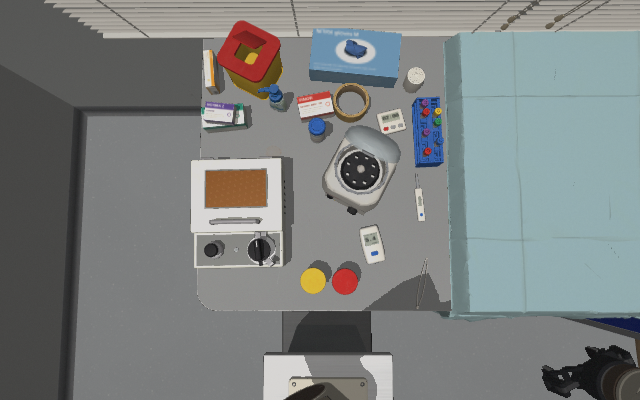

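View pics/scene0.png

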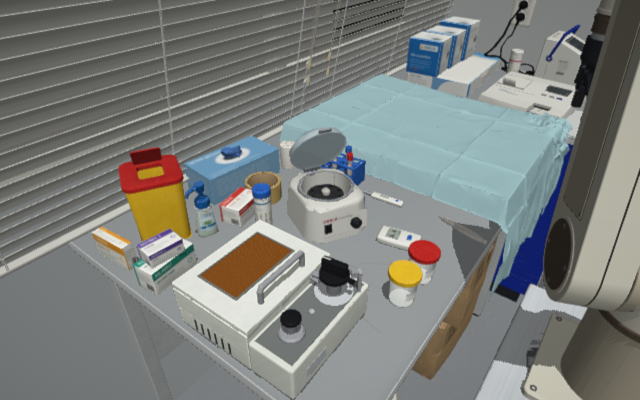

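The top view shows the UV box on the left (knob about (261,248), plunger (211,250), handle (236,221)). The glucose meter is at (372,244) and the thermometer at (419,205), tip up (+x). No oximeters are visible, and the white thing at (391,121) looks like a timer. Next I'll measure positions.

Run:
```python
from h import *
d=np.load('first.npz');P=d['tp'];I=d['ti'].astype(int);
def reg(n,u0,u1,v0,v1,z0,z1,f=None):
    m=np.zeros(P.shape[:2],bool);m[v0:v1,u0:u1]=1
    m&=(P[...,2]>z0)&(P[...,2]<z1)
    if f is not None:m&=f
    q=P[m]
    if len(q)<4:print(n,len(q));return
    r=cv2.minAreaRect((q[:,:2]*1000).astype(np.float32))
    print(n,len(q),'mean',q.mean(0).round(4),'med z',np.median(q[:,2]).round(4),'rect',np.round(r[0],1),np.round(r[1],1),round(r[2],1))
br=I.sum(2)
print('table z',np.nanmedian(P[280:300,240:290,2]))
reg('lid',185,295,150,240,.09,.112)
reg('deck',185,295,225,275,.07,.085)
reg('handle',200,270,205,235,.12,.145)
reg('plunger',195,225,235,265,.105,.125)
reg('knobtop',240,285,230,270,.135,.155)
reg('knobskirt',240,285,230,270,.085,.135)
reg('meter',350,395,215,270,.012,.035)
reg('thermo',408,430,165,225,.006,.02)
reg('thermobright',408,430,165,225,-.01,.03,br>480)
reg('cups',295,362,262,300,.03,.12)
reg('centr',310,405,120,220,.05,.3)
reg('couch',440,470,100,300,-.05,.3)
reg('timer',375,408,105,136,.008,.04)
reg('bluerack',408,448,92,172,.02,.15)
print(P[255:262:2,195:290:8,2].round(3))
```

```text
table z -0.00010988349778351392
lid 6580 mean [0.5374 0.2134 0.1032] med z 0.1033 rect [531.  215.8] [197.4 215.7] 1.1
deck 2422 mean [0.4097 0.2171 0.0785] med z 0.0786 rect [413.5 211.6] [ 94.2 213.4] 2.3
handle 219 mean [0.473  0.2119 0.1365] med z 0.1366 rect [473.2 213.9] [  9.9 111.6] 0.8
plunger 156 mean [0.4092 0.2671 0.1173] med z 0.1176 rect [409.7 268.1] [29.5 31.5] 0.2
knobtop 127 mean [0.409  0.1571 0.1446] med z 0.1448 rect [408.8 157.7] [44.6 13. ] 8.5
knobskirt 504 mean [0.4164 0.1546 0.114 ] med z 0.1196 rect [413.4 156.8] [95.2 82. ] 89.8
meter 713 mean [ 0.4217 -0.1093  0.018 ] med z 0.018 rect [ 436.3 -106.6] [121.   49.6] 12.9
thermo 278 mean [ 0.5334 -0.2322  0.0095] med z 0.0093 rect [ 552.8 -231.3] [ 43.1 140.8] 82.6
thermobright 188 mean [ 0.5216 -0.2321  0.0093] med z 0.0093 rect [ 522.3 -232.4] [82.2 17. ] 4.8
cups 1071 mean [ 0.3362 -0.001   0.0719] med z 0.0719 rect [336.4  -0.7] [134.5  60.3] 88.2
centr 4507 mean [ 0.6017 -0.0706  0.1168] med z 0.0911 rect [617.8 -69.7] [243.1 179.7] 14.8
couch 5972 mean [ 0.5327 -0.3148  0.0287] med z 0.0282 rect [ 540.6 -302.5] [ 81.5 511.8] 88.0
timer 561 mean [ 0.736  -0.1631  0.0146] med z 0.0147 rect [ 736.3 -163.3] [58.9 65.9] 14.7
bluerack 1752 mean [ 0.6976 -0.2474  0.0608] med z 0.0597 rect [ 702.3 -250.3] [166.8  59.4] 1.9
[[0.08  0.079 0.116 0.085 0.081 0.082 0.081 0.12  0.143 0.122 0.082 0.073]
 [0.078 0.083 0.084 0.079 0.079 0.077 0.081 0.121 0.143 0.12  0.079 0.071]
 [  nan 0.08  0.077 0.079 0.08  0.081 0.081 0.076 0.144 0.118 0.077 0.074]
 [0.077 0.078 0.082 0.076 0.073 0.078 0.076 0.077 0.115 0.122 0.076 0.071]]
```

```bash
cat >> h.py <<'E'
def down(yaw): return R.from_euler('z',yaw)*R.from_quat([1,0,0,0])   # tool down, tool-x azimuth = yaw
def plan(*tg):
    """targets (x,y,z,yaw[,pitch about tool y]); prints scaled slide / rotation for each call"""
    o=bot.get_obs(); p=o['eef_pos']; r=R.from_quat(o['tool_rot'])
    for t in tg:
        q=np.array(t[:3]); g=down(t[3])*R.from_euler('y',t[4] if len(t)>4 else 0)
        yaw0=np.arctan2(*r.as_matrix()[1::-1,0]); d=(t[3]-yaw0+np.pi)%(2*np.pi)-np.pi
        n=max(1,int(np.ceil((r.inv()*g).magnitude()/.499-1e-6)),int(np.ceil(np.abs(r.inv().apply(q-p)).max()/.249)))
        rv=(r.inv()*g).as_rotvec()
        r0,p0=r,p
        for k in range(1,n+1):
            rk=r0*R.from_rotvec(rv*k/n); pk=p0+(q-p0)*k/n
            print('slide',(r.inv().apply(pk-p)/.25).round(3).tolist(),'rot',((r.inv()*rk).as_rotvec()/.5).round(3).tolist())
            r,p=rk,pk
def st():
    o=bot.get_obs(); m=R.from_quat(o['tool_rot']).as_matrix()
    print('t',round(o['clock'],2),'tcp',o['eef_pos'].round(4),'yaw',round(float(np.arctan2(m[1,0],m[0,0])),4),'tz',m[:,2].round(3),'F',o['ft_force'].round(1),'T',o['ft_torque'].round(2),'w',round(o['grip_width'],4),'g',round(o['grasp_force'],1),'j',o['joint_pos'].round(2))
E
python3 -c "
from h import *
plan((.409,.1575,.2,3.28)); d=np.load('first.npz')['tp']
for v in (185,195,205,215,225): print(d[v,422:450,1:].round(3)[::3].tolist())"
```

```text
slide [0.292, -0.325, 0.021] rot [-0.0, -0.001, -0.961]
slide [0.409, -0.153, 0.021] rot [-0.0, -0.001, -0.961]
slide [0.433, 0.054, 0.021] rot [-0.0, -0.001, -0.961]
slide [0.359, 0.248, 0.02] rot [-0.0, -0.001, -0.961]
slide [0.204, 0.386, 0.02] rot [-0.0, -0.001, -0.961]
slide [0.002, 0.437, 0.02] rot [-0.0, -0.001, -0.961]
[[-0.242, 0.001], [-0.25, -0.004], [-0.257, 0.002], [-0.265, -0.003], [-0.272, -0.0], [-0.28, -0.0], [-0.287, 0.002], [-0.295, -0.0], [-0.303, 0.001], [-0.308, 0.01]]
[[-0.24, 0.006], [-0.249, -0.001], [-0.256, -0.0], [-0.264, -0.002], [-0.272, -0.002], [-0.279, 0.0], [-0.288, -0.003], [-0.295, -0.002], [-0.302, 0.0], [-0.307, 0.011]]
[[-0.237, 0.014], [-0.248, -0.001], [-0.256, 0.0], [-0.263, 0.001], [-0.27, 0.002], [-0.278, 0.0], [-0.286, -0.001], [-0.293, 0.004], [-0.301, 0.0], [-0.306, 0.011]]
[[-0.238, 0.009], [-0.248, -0.003], [-0.255, -0.001], [-0.262, 0.001], [-0.27, -0.0], [-0.277, 0.002], [-0.285, 0.0], [-0.293, -0.001], [-0.301, -0.002], [-0.306, 0.008]]
[[-0.239, -0.0], [-0.247, -0.002], [-0.254, 0.001], [-0.262, -0.001], [-0.27, -0.0], [-0.278, -0.004], [-0.286, -0.005], [-0.292, -0.001], [-0.3, -0.001], [-0.305, 0.007]]
```

Request:
drive_tool(slide=[[0.1,-0.11,0],[0.2,-0.22,0],[0.29,-0.325,0.02],[0.29,-0.325,0.02],[0.29,-0.325,0.02],[0.29,-0.325,0.02],[0.29,-0.325,0.02],[0.29,-0.325,0.02]], rotation=[[0,0,-0.3],[0,0,-0.6],[0,0,-0.96],[0,0,-0.96],[0,0,-0.96],[0,0,-0.96],[0,0,-0.96],[0,0,-0.96]], gripper=0.6)

```text
clock: 1.1
eef_pos: [0.2282, -0.3588, 0.2262]
tool_rot: [0.906, 0.424, -0.0, -0.0]
ft_force: [0.7, 0.9, -0.0]
grip_width: 0.0512
grasp_force: 0.0
```

Request:
drive_tool(slide=[[0.41,-0.15,0.02],[0.41,-0.15,0.02],[0.41,-0.15,0.02],[0.41,-0.15,0.02],[0.41,-0.15,0.02],[0.41,-0.15,0.02],[0.41,-0.15,0.02],[0.41,-0.15,0.02]], rotation=[[0,0,-0.96],[0,0,-0.96],[0,0,-0.96],[0,0,-0.96],[0,0,-0.96],[0,0,-0.96],[0,0,-0.96],[0,0,-0.96]])

```text
clock: 2.1
eef_pos: [0.265, -0.2559, 0.2212]
tool_rot: [0.779, 0.627, -0.0, -0.0]
ft_force: [0.1, 0.2, -0.4]
grip_width: 0.0511
grasp_force: 0.0
```

Request:
drive_tool(slide=[[0.43,0.05,0.02],[0.43,0.05,0.02],[0.43,0.05,0.02],[0.43,0.05,0.02],[0.43,0.05,0.02],[0.43,0.05,0.02],[0.43,0.05,0.02],[0.43,0.05,0.02]], rotation=[[0,0,-0.96],[0,0,-0.96],[0,0,-0.96],[0,0,-0.96],[0,0,-0.96],[0,0,-0.96],[0,0,-0.96],[0,0,-0.96]])

```text
clock: 3.1
eef_pos: [0.3002, -0.1536, 0.2163]
tool_rot: [0.608, 0.794, -0.0, -0.0]
ft_force: [-0.4, 0.1, -0.6]
grip_width: 0.0512
grasp_force: 0.0
```

Request:
drive_tool(slide=[[0.36,0.25,0.02],[0.36,0.25,0.02],[0.36,0.25,0.02],[0.36,0.25,0.02],[0.36,0.25,0.02],[0.36,0.25,0.02],[0.36,0.25,0.02],[0.36,0.25,0.02]], rotation=[[0,0,-0.96],[0,0,-0.96],[0,0,-0.96],[0,0,-0.96],[0,0,-0.96],[0,0,-0.96],[0,0,-0.96],[0,0,-0.96]])

```text
clock: 4.1
eef_pos: [0.337, -0.0504, 0.2113]
tool_rot: [0.402, 0.916, -0.0, 0.0]
ft_force: [-0.3, 0.2, 0.5]
grip_width: 0.0511
grasp_force: 0.0
```

Request:
drive_tool(slide=[[0.2,0.39,0.02],[0.2,0.39,0.02],[0.2,0.39,0.02],[0.2,0.39,0.02],[0.2,0.39,0.02],[0.2,0.39,0.02],[0.2,0.39,0.02],[0.2,0.39,0.02]], rotation=[[0,0,-0.96],[0,0,-0.96],[0,0,-0.96],[0,0,-0.96],[0,0,-0.96],[0,0,-0.96],[0,0,-0.96],[0,0,-0.96]])

```text
clock: 5.1
eef_pos: [0.3748, 0.0525, 0.2064]
tool_rot: [0.172, 0.985, 0.0, 0.0]
ft_force: [-0.5, -0.2, 0.3]
grip_width: 0.0511
grasp_force: 0.0
```

Request:
drive_tool(slide=[[0,0.44,0.02],[0,0.44,0.02],[0,0.44,0.02],[0,0.44,0.02],[0,0.44,0.02],[0,0.44,0.02],[0,0.44,0.02],[0,0.44,0.02]], rotation=[[0,0,-0.96],[0,0,-0.96],[0,0,-0.96],[0,0,-0.96],[0,0,-0.96],[0,0,-0.96],[0,0,-0.96],[0,0,-0.96]])

```text
clock: 6.1
eef_pos: [0.4122, 0.156, 0.2014]
tool_rot: [-0.067, 0.998, 0.0, 0.0]
ft_force: [-0.1, -0.7, 0.7]
grip_width: 0.0513
grasp_force: 0.0
```

```bash
python3 -c "
from h import *
st(); c=cam('wrist'); save(c,'w1.png'); P=c['P']
z=P[...,2]; m=(z>.136)&(z<.152)&(np.hypot(P[...,0]-.409,P[...,1]-.157)<.035)
q=P[m]; print(m.sum(), q.mean(0), cv2.minAreaRect((q[:,:2]*1000).astype(np.float32)))
plan((.409,.1575,.15,3.28))"
```

```text
t 6.1 tcp [0.4122 0.156  0.2014] yaw -3.0081 tz [ 0.  0. -1.] F [-0.1 -0.7  0.7] T [ 0.02 -0.   -0.01] w 0.0513 g 0.0 j [ 0.36  0.14 -0.2   1.23  0.    0.23]
1582 [0.40677441 0.15715257 0.14376728] ((408.12811279296875, 157.44161987304688), (45.229736328125, 13.007771492004395), 7.5034685134887695)
slide [0.012, 0.007, 0.206] rot [0.0, 0.0, -0.01]
```

View pics/w1.png

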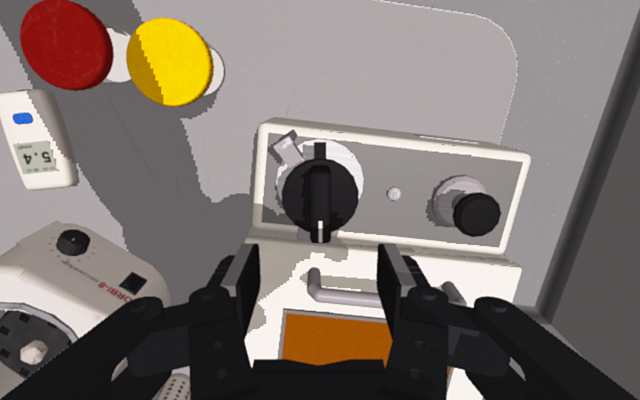

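The wrist view shows the knob at (320,190), the stop bracket at its upper left (288,148), and the plunger at (475,212). The knob is at (0.408, 0.1575), turned 0.13 rad. I'll check the bracket's clearance, then descend.

Request:
drive_tool(slide=[[0.016,0.008,0.1],[0.016,0.008,0.2],[0.016,0.008,0.2],[0.016,0.008,0.2],[0.016,0.008,0.2],[0.016,0.008,0.2],[0.016,0.008,0.2],[0.016,0.008,0.2]], rotation=[[0,0,0],[0,0,0],[0,0,0],[0,0,0],[0,0,0],[0,0,0],[0,0,0],[0,0,0]], gripper=0.38)

```text
clock: 7.15
eef_pos: [0.408, 0.1577, 0.1514]
tool_rot: [-0.067, 0.998, 0.0, 0.0]
ft_force: [0.2, 0.3, 0.3]
grip_width: 0.0325
grasp_force: 0.0
```

```bash
python3 -c "
from h import *
st(); c=cam('wrist'); P=c['P']
d=np.load('first.npz')['tp']
x=d[...,0]-.408;y=d[...,1]-.1575;r=np.hypot(x,y)
m=(r<.05)&(r>.028)&(d[...,2]>.09)&(x<.03); print(np.c_[x[m]*1e3,y[m]*1e3,d[...,2][m]*1e3].round(0).astype(int).tolist())
plan((.408,.1575,.123,3.272))"
```

```text
t 7.15 tcp [0.408  0.1577 0.1514] yaw -3.0074 tz [ 0.  0. -1.] F [0.2 0.3 0.3] T [-0.03  0.03  0.  ] w 0.0325 g 0.0 j [ 0.37  0.17 -0.3   1.1   0.    0.23]
[[28, 13, 92], [28, 9, 103], [28, 7, 102], [28, 4, 102], [28, -2, 96], [28, -4, 96], [28, -6, 92], [28, -9, 95], [28, -11, 97], [26, -11, 99], [-18, -22, 124], [-18, -24, 120], [-20, -22, 124], [-20, -24, 122], [-20, -26, 117], [-22, -17, 121], [-22, -19, 120], [-22, -22, 122], [-22, -24, 123], [-22, -26, 123], [-22, -28, 114], [-25, -15, 119], [-24, -17, 124], [-24, -19, 122], [-25, -21, 119], [-24, -24, 125], [-24, -26, 120], [-24, -29, 123], [-25, -29, 110], [-25, -31, 104], [-27, -17, 121], [-27, -19, 120], [-27, -22, 122], [-27, -24, 120], [-27, -26, 120], [-27, -29, 125], [-27, -31, 124], [-27, -32, 117], [-27, -33, 100], [-29, -1, 119], [-29, -3, 117], [-29, -5, 116], [-29, -7, 116], [-29, -20, 124], [-29, -22, 121], [-29, -24, 121], [-29, -26, 120], [-29, -28, 119], [-29, -31, 124], [-29, -33, 122], [-29, -34, 106], [-31, -1, 121], [-31, -3, 119], [-31, -6, 120], [-31, -8, 117], [-31, -22, 123], [-31, -25, 126], [-31, -26, 121], [-31, -29, 125], [-31, -31, 123], [-32, -31, 99], [-33, -1, 118], [-34, -3, 114], [-34, -5, 117], [-34, -7, 116], [-33, -21, 119], [-33, -24, 123], [-33, -26, 122], [-33, -29, 122], [-34, -28, 99], [-36, -24, 123], [-36, -26, 123]]
slide [-0.0, -0.001, 0.114] rot [0.0, 0.0, 0.008]
```

Request:
drive_tool(slide=[[0,0,0.05],[0,0,0.1],[0,0,0.112],[0,0,0.112],[0,0,0.112],[0,0,0.112],[0,0,0.112],[0,0,0.112]], rotation=[[0,0,0],[0,0,0],[0,0,0],[0,0,0],[0,0,0],[0,0,0],[0,0,0],[0,0,0]])

```text
clock: 8.2
eef_pos: [0.408, 0.1577, 0.1235]
tool_rot: [-0.067, 0.998, 0.0, 0.0]
ft_force: [0.4, 0.0, 0.7]
grip_width: 0.0326
grasp_force: 0.0
```

Request:
drive_tool(slide=[[0,0,0],[0,0,0],[0,0,0],[0,0,0],[0,0,0],[0,0,0],[0,0,0],[0,0,0]], rotation=[[0,0,0],[0,0,0],[0,0,0],[0,0,0],[0,0,0],[0,0,0],[0,0,0],[0,0,0]], gripper=0)

```text
clock: 9.2
eef_pos: [0.408, 0.157, 0.1234]
tool_rot: [-0.067, 0.998, -0.001, 0.0]
ft_force: [1.0, -4.6, 3.0]
grip_width: 0.0117
grasp_force: 63.1
```

Request:
drive_tool(slide=[[0,0,0.01],[0,0,0.02],[0,0,0.03],[0,0,0.04],[0,0,0.044],[0,0,0.044],[0,0,0.044],[0,0,0.044]], rotation=[[0,0,0],[0,0,0],[0,0,0],[0,0,0],[0,0,0],[0,0,0],[0,0,0],[0,0,0]])

```text
clock: 10.2
eef_pos: [0.4081, 0.157, 0.1145]
tool_rot: [-0.067, 0.998, -0.001, 0.001]
ft_force: [-4.8, -7.5, 19.9]
grip_width: 0.0117
grasp_force: 65.8
```

```bash
python3 -c "
from h import *
st()"
```

```text
t 10.2 tcp [0.4081 0.157  0.1145] yaw -3.0079 tz [ 0.002 -0.001 -1.   ] F [-4.8 -7.5 19.9] T [-1.62  1.14  0.01] w 0.0117 g 65.8 j [ 0.37  0.21 -0.36  1.   -0.    0.23]
```

Request:
drive_tool(slide=[[0,0,0],[0,0,0],[0,0,0],[0,0,0],[0,0,0],[0,0,0],[0,0,0],[0,0,0]], rotation=[[0,0,-0.15],[0,0,-0.3],[0,0,-0.45],[0,0,-0.6],[0,0,-0.75],[0,0,-0.9],[0,0,-1],[0,0,-1]])

```text
clock: 11.2
eef_pos: [0.4079, 0.1573, 0.1145]
tool_rot: [-0.312, 0.95, -0.0, 0.001]
ft_force: [-5.5, -6.5, 19.4]
grip_width: 0.0118
grasp_force: 65.7
```

Request:
drive_tool(slide=[[0,0,0],[0,0,0],[0,0,0],[0,0,0],[0,0,0],[0,0,0],[0,0,0],[0,0,0]], rotation=[[0,0,-0.15],[0,0,-0.3],[0,0,-0.45],[0,0,-0.6],[0,0,-0.75],[0,0,-0.9],[0,0,-1],[0,0,-1]])

```text
clock: 12.2
eef_pos: [0.4076, 0.1575, 0.1145]
tool_rot: [-0.537, 0.843, -0.0, 0.0]
ft_force: [-6.6, -5.4, 20.6]
grip_width: 0.0115
grasp_force: 65.8
```

Request:
drive_tool(slide=[[0,0,0],[0,0,0],[0,0,0],[0,0,0],[0,0,0],[0,0,0],[0,0,0],[0,0,0]], rotation=[[0,0,-0.15],[0,0,-0.3],[0,0,-0.45],[0,0,-0.5],[0,0,-0.5],[0,0,-0.5],[0,0,-0.5],[0,0,-0.5]])

```text
clock: 13.2
eef_pos: [0.4074, 0.1575, 0.1145]
tool_rot: [-0.638, 0.77, -0.0, 0.0]
ft_force: [-7.0, -5.5, 20.8]
grip_width: 0.0113
grasp_force: 65.8
```

```bash
python3 -c "
from h import *
st()"
```

```text
t 13.2 tcp [0.4074 0.1575 0.1145] yaw -1.7574 tz [ 0.  0. -1.] F [-7.  -5.5 20.8] T [-1.25  1.55  0.04] w 0.0113 g 65.8 j [ 0.37  0.21 -0.36  1.    0.   -1.02]
```

Request:
drive_tool(slide=[[0,0,-0.01],[0,0,-0.02],[0,0,-0.03],[0,0,-0.04],[0,0,-0.044],[0,0,-0.044],[0,0,-0.044],[0,0,-0.044]], rotation=[[0,0,0],[0,0,0],[0,0,0],[0,0,0],[0,0,0],[0,0,0],[0,0,0],[0,0,0]])

```text
clock: 14.2
eef_pos: [0.4073, 0.1575, 0.1229]
tool_rot: [-0.638, 0.77, 0.0, -0.001]
ft_force: [-2.7, -3.9, 2.5]
grip_width: 0.0115
grasp_force: 63.2
```

Request:
drive_tool(slide=[[0,0,0],[0,0,0],[0,0,0],[0,0,0],[0,0,-0.1],[0,0,-0.2],[0,0,-0.25],[0,0,-0.25]], rotation=[[0,0,0],[0,0,0],[0,0,0],[0,0,0],[0,0,0],[0,0,0],[0,0,0],[0,0,0]], gripper=0.45)

```text
clock: 15.2
eef_pos: [0.4086, 0.158, 0.1864]
tool_rot: [-0.638, 0.77, -0.0, 0.001]
ft_force: [0.3, -0.0, -0.2]
grip_width: 0.0382
grasp_force: 0.0
```

```bash
python3 -c "
from h import *
st(); plan((.474,.213,.18,-1.571),(.474,.213,.118,-1.571))
P=cam('top')['P'];z=P[...,2]
m=(z>.136)&(z<.152)&(np.hypot(P[...,0]-.408,P[...,1]-.157)<.03); q=P[m];
print(m.sum()); 
if m.sum()>5: print(q.mean(0),cv2.minAreaRect((q[:,:2]*1000).astype(np.float32)))
"
```

```text
t 15.2 tcp [0.4086 0.158  0.1864] yaw -1.7574 tz [ 0.002  0.001 -1.   ] F [ 0.3 -0.  -0.2] T [-0.02 -0.01 -0.02] w 0.0382 g 0.0 j [ 0.37  0.14 -0.24  1.19  0.   -1.02]
slide [-0.265, -0.216, 0.026] rot [-0.004, 0.002, -0.373]
slide [-0.0, 0.0, 0.248] rot [-0.0, -0.0, 0.0]
30
[0.40628256 0.14005293 0.1440383 ] ((406.0484313964844, 140.03475952148438), (8.850327491760254, 13.231789588928223), 88.47477722167969)
```

Request:
drive_tool(slide=[[-0.13,-0.11,0],[-0.265,-0.216,0],[-0.265,-0.216,0],[-0.265,-0.216,0],[-0.265,-0.216,0],[-0.265,-0.216,0],[-0.265,-0.216,0],[-0.265,-0.216,0]], rotation=[[0,0,-0.1],[0,0,-0.2],[0,0,-0.3],[0,0,-0.37],[0,0,-0.37],[0,0,-0.37],[0,0,-0.37],[0,0,-0.37]])

```text
clock: 16.25
eef_pos: [0.4732, 0.2127, 0.186]
tool_rot: [-0.706, 0.708, -0.0, 0.0]
ft_force: [-0.0, -0.5, -0.1]
grip_width: 0.0385
grasp_force: 0.0
```

```bash
python3 -c "
from h import *
st()
for n in ('top','wrist'):
  P=cam(n)['P'];z=P[...,2]
  m=(z>.136)&(z<.152)&(np.hypot(P[...,0]-.408,P[...,1]-.157)<.03); q=P[m];
  print(m.sum()); 
  if m.sum()>5: print(q.mean(0),cv2.minAreaRect((q[:,:2]*1000).astype(np.float32)))
  m=(z>.126)&(z<.142)&(abs(P[...,0]-.474)<.02)&(abs(P[...,1]-.21)<.07); q=P[m];
  print(m.sum()); 
  if m.sum()>5: print(q.mean(0),cv2.minAreaRect((q[:,:2]*1000).astype(np.float32)))
plan((.474,.213,.118,-1.571))
"
```

```text
t 16.25 tcp [0.4732 0.2127 0.186 ] yaw -1.5726 tz [ 0.  0. -1.] F [-0.  -0.5 -0.1] T [ 0.04 -0.01  0.03] w 0.0385 g 0.0 j [ 0.42  0.3  -0.03  1.24  0.   -1.15]
123
[0.4092252  0.15726835 0.14486019] ((409.2760925292969, 157.87513732910156), (45.90001678466797, 12.97914981842041), 79.40057373046875)
118
[0.47348225 0.18784374 0.13642075] ((473.2974853515625, 187.01901245117188), (9.341707229614258, 57.486907958984375), 0.20568355917930603)
2472
[0.41053754 0.15647281 0.1433511 ] ((409.2292785644531, 157.4384002685547), (45.95625686645508, 13.931112289428711), 79.5701675415039)
2957
[0.47323964 0.20681707 0.13549404] ((473.1152038574219, 213.39540100097656), (10.008564949035645, 112.95108032226562), 1.0911271572113037)
slide [-0.001, -0.003, 0.272] rot [-0.001, 0.0, -0.003]
```

Request:
drive_tool(slide=[[0,0,0.1],[0,0,0.2],[0,0,0.272],[0,0,0.272],[0,0,0.272],[0,0,0.272],[0,0,0.272],[0,0,0.272]], rotation=[[0,0,0],[0,0,0],[0,0,0],[0,0,0],[0,0,0],[0,0,0],[0,0,0],[0,0,0]])

```text
clock: 17.35
eef_pos: [0.4735, 0.2129, 0.1182]
tool_rot: [-0.707, 0.708, -0.0, 0.0]
ft_force: [0.6, -0.1, 0.1]
grip_width: 0.0384
grasp_force: 0.0
```

Request:
drive_tool(slide=[[0,0,0],[0,0,0],[0,0,0],[0,0,0],[0,0,0],[0,0,0],[0,0,0],[0,0,0]], rotation=[[0,0,0],[0,0,0],[0,0,0],[0,0,0],[0,0,0],[0,0,0],[0,0,0],[0,0,0]], gripper=0)

```text
clock: 18.35
eef_pos: [0.4712, 0.2128, 0.1179]
tool_rot: [-0.707, 0.707, 0.001, -0.001]
ft_force: [-5.6, -0.6, 5.0]
grip_width: 0.0076
grasp_force: 58.5
```

```bash
python3 -c "
from h import *
st()
# tool y = -x world; slide y negative = +x ; z negative = up
for th in np.linspace(0,1.5,25):
  a=np.deg2rad(180)-np.arctan2(41,150)-th; r=np.hypot(150,41)
  print(round(th,2), round(-(r*np.cos(a)+150)/250,3), round(-(r*np.sin(a)-41)/250,3))
"
```

```text
t 18.35 tcp [0.4712 0.2128 0.1179] yaw -1.5712 tz [-0.004  0.    -1.   ] F [-5.6 -0.6  5. ] T [0.03 1.11 0.19] w 0.0076 g 58.5 j [ 0.42  0.35 -0.15  1.07  0.   -1.15]
0.0 -0.0 0.0
0.06 -0.011 -0.037
0.12 -0.025 -0.074
0.19 -0.041 -0.109
0.25 -0.059 -0.143
0.31 -0.079 -0.177
0.38 -0.102 -0.208
0.44 -0.126 -0.239
0.5 -0.152 -0.268
0.56 -0.18 -0.295
0.62 -0.209 -0.32
0.69 -0.24 -0.344
0.75 -0.273 -0.365
0.81 -0.306 -0.384
0.88 -0.341 -0.402
0.94 -0.377 -0.417
1.0 -0.414 -0.429
1.06 -0.451 -0.44
1.12 -0.489 -0.448
1.19 -0.528 -0.454
1.25 -0.566 -0.457
1.31 -0.605 -0.458
1.38 -0.644 -0.456
1.44 -0.683 -0.452
1.5 -0.721 -0.446
```

Request:
drive_tool(slide=[[0,-0.011,-0.037],[0,-0.025,-0.074],[0,-0.041,-0.109],[0,-0.059,-0.143],[0,-0.079,-0.177],[0,-0.102,-0.208],[0,-0.126,-0.239],[0,-0.152,-0.268]], rotation=[[0,0,0],[0,0,0],[0,0,0],[0,0,0],[0,0,0],[0,0,0],[0,0,0],[0,0,0]])

```text
clock: 19.35
eef_pos: [0.5075, 0.2135, 0.185]
tool_rot: [0.707, -0.707, -0.003, 0.002]
ft_force: [-10.7, 3.4, 2.1]
grip_width: 0.0075
grasp_force: 58.5
```

```bash
python3 -c "
from h import *
st()"
```

```text
t 19.35 tcp [0.5075 0.2135 0.185 ] yaw -1.5705 tz [-0.008  0.001 -1.   ] F [-10.7   3.4   2.1] T [0.65 2.63 0.19] w 0.0075 g 58.5 j [ 0.4   0.37  0.06  1.27  0.   -1.18]
```

Request:
drive_tool(slide=[[0,-0.028,-0.027],[0,-0.057,-0.052],[0,-0.088,-0.076],[0,-0.121,-0.097],[0,-0.154,-0.116],[0,-0.189,-0.134],[0,-0.225,-0.149],[0,-0.262,-0.161]], rotation=[[0,0,0],[0,0,0],[0,0,0],[0,0,0],[0,0,0],[0,0,0],[0,0,0],[0,0,0]])

```text
clock: 20.35
eef_pos: [0.5763, 0.2147, 0.2291]
tool_rot: [0.707, -0.707, -0.001, -0.002]
ft_force: [-8.6, 3.7, 10.2]
grip_width: 0.0077
grasp_force: 60.8
```

Request:
drive_tool(slide=[[0,-0.037,-0.011],[0,-0.075,-0.019],[0,-0.114,-0.025],[0,-0.152,-0.028],[0,-0.191,-0.029],[0,-0.23,-0.027],[0,-0.269,-0.023],[0,-0.307,-0.017]], rotation=[[0,0,0],[0,0,0],[0,0,0],[0,0,0],[0,0,0],[0,0,0],[0,0,0],[0,0,0]])

```text
clock: 21.35
eef_pos: [0.6539, 0.2156, 0.2321]
tool_rot: [0.707, -0.707, -0.001, -0.003]
ft_force: [-3.7, 5.3, -3.9]
grip_width: 0.0079
grasp_force: 59.3
```

```bash
python3 -c "
from h import *
st(); c=cam('scene'); save(c,'s2.png')"
```

```text
t 21.35 tcp [0.6539 0.2156 0.2321] yaw -1.5702 tz [ 0.003  0.006 -1.   ] F [-3.7  5.3 -3.9] T [0.82 1.01 0.3 ] w 0.0079 g 59.3 j [ 0.32  0.64  0.62  1.55  0.   -1.26]
```

View pics/s2.png

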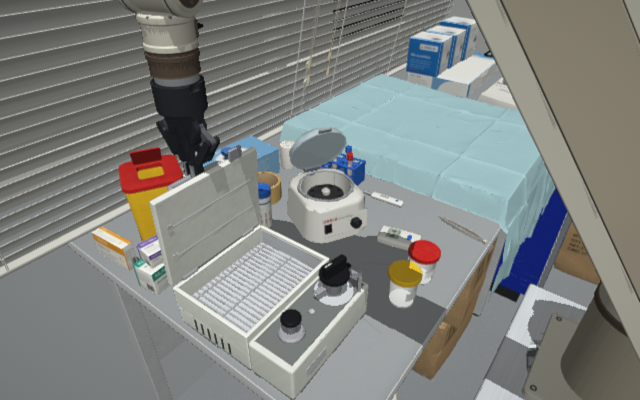

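The lid is upright, the chamber is empty, and again no oximeters are in sight. Next: release the handle and go to the meter.

Request:
drive_tool(slide=[[0,0,0],[0,0,0],[0,0,0],[0,0,0],[0,0,-0.1],[0,0,-0.2],[0,0,-0.3],[0,0,-0.35]], rotation=[[0,0,0],[0,0,0],[0,0,0],[0,0,0],[0,0,0],[0,0,0],[0,0,0],[0,0,0]], gripper=0.25)

```text
clock: 22.4
eef_pos: [0.6539, 0.2124, 0.3188]
tool_rot: [-0.706, 0.708, -0.001, 0.001]
ft_force: [-0.5, 1.2, -0.1]
grip_width: 0.0214
grasp_force: 0.0
```

```bash
python3 -c "
from h import *
st(); c=cam('top'); P=c['P']; z=P[...,2]; hsv=c['image'].astype(int)
m=(z>.01)&(z<.03)&(P[...,0]>.3)&(P[...,0]<.5)&(P[...,1]>-.2)&(P[...,1]<-.03)&(hsv.min(2)>130)
n,l,s,ce=cv2.connectedComponentsWithStats(m.astype(np.uint8)); i=1+s[1:,4].argmax(); q=P[l==i]
print(s[i],q.mean(0),cv2.minAreaRect((q[:,:2]*1000).astype(np.float32)))
m=(z>.08)&(abs(P[...,1]-.21)<.1)&(P[...,0]>.56)&(P[...,0]<.68);q=P[m];print(np.percentile(q,[2,50,98],0))
plan((.5,0.0,.3,-2.3),(.425,-.109,.22,-2.915))"
```

```text
t 22.4 tcp [0.6539 0.2124 0.3188] yaw -1.5726 tz [ 0.003  0.001 -1.   ] F [-0.5  1.2 -0.1] T [-0.03 -0.02 -0.03] w 0.0214 g 0.0 j [ 0.31  0.67  0.9   1.8  -0.   -1.25]
[365 226  20  38 445] [ 0.41756743 -0.11645341  0.01798599] ((421.6542663574219, -111.76261901855469), (90.75323486328125, 47.21909713745117), 8.430583953857422)
[[0.56235032 0.12546201 0.09985256]
 [0.61053695 0.1836716  0.74402685]
 [0.66189269 0.24110616 0.76568996]]
slide [0.426, 0.308, 0.038] rot [-0.004, 0.003, 0.727]
slide [0.507, 0.136, 0.039] rot [-0.004, 0.003, 0.727]
slide [0.263, -0.033, 0.16] rot [0.0, -0.0, 0.615]
slide [0.24, -0.111, 0.16] rot [0.0, -0.0, 0.615]
```

Request:
drive_tool(slide=[[0.426,0.308,0.04],[0.426,0.308,0.04],[0.426,0.308,0.04],[0.426,0.308,0.04],[0.426,0.308,0.04],[0.426,0.308,0.04],[0.426,0.308,0.04],[0.426,0.308,0.04]], rotation=[[0,0,0.3],[0,0,0.6],[0,0,0.73],[0,0,0.73],[0,0,0.73],[0,0,0.73],[0,0,0.73],[0,0,0.73]], gripper=0.9)

```text
clock: 23.45
eef_pos: [0.5766, 0.1065, 0.3066]
tool_rot: [-0.567, 0.824, 0.0, -0.0]
ft_force: [-1.0, -0.6, -0.3]
grip_width: 0.0768
grasp_force: 0.0
```

Request:
drive_tool(slide=[[0.507,0.136,0.04],[0.507,0.136,0.04],[0.507,0.136,0.04],[0.507,0.136,0.04],[0.507,0.136,0.04],[0.507,0.136,0.04],[0.507,0.136,0.04],[0.507,0.136,0.04]], rotation=[[0,0,0.73],[0,0,0.73],[0,0,0.73],[0,0,0.73],[0,0,0.73],[0,0,0.73],[0,0,0.73],[0,0,0.73]])

```text
clock: 24.45
eef_pos: [0.4994, 0.0003, 0.2966]
tool_rot: [-0.408, 0.913, 0.0, -0.0]
ft_force: [0.6, 0.3, 0.5]
grip_width: 0.0771
grasp_force: 0.0
```

Request:
drive_tool(slide=[[0.26,-0.033,0.16],[0.26,-0.033,0.16],[0.26,-0.033,0.16],[0.26,-0.033,0.16],[0.26,-0.033,0.16],[0.26,-0.033,0.16],[0.26,-0.033,0.16],[0.26,-0.033,0.16]], rotation=[[0,0,0.61],[0,0,0.61],[0,0,0.61],[0,0,0.61],[0,0,0.61],[0,0,0.61],[0,0,0.61],[0,0,0.61]])

```text
clock: 25.45
eef_pos: [0.462, -0.0538, 0.2568]
tool_rot: [-0.264, 0.964, 0.0, 0.0]
ft_force: [-0.5, 0.6, 0.2]
grip_width: 0.0768
grasp_force: 0.0
```

Request:
drive_tool(slide=[[0.24,-0.11,0.16],[0.24,-0.11,0.16],[0.24,-0.11,0.16],[0.24,-0.11,0.16],[0.24,-0.11,0.16],[0.24,-0.11,0.16],[0.24,-0.11,0.16],[0.24,-0.11,0.16]], rotation=[[0,0,0.61],[0,0,0.61],[0,0,0.61],[0,0,0.61],[0,0,0.61],[0,0,0.61],[0,0,0.61],[0,0,0.61]])

```text
clock: 26.45
eef_pos: [0.4243, -0.108, 0.2168]
tool_rot: [-0.115, 0.993, 0.0, 0.0]
ft_force: [-0.7, -0.2, 0.2]
grip_width: 0.0771
grasp_force: 0.0
```

```bash
cat >> h.py <<'E'
def meas(c,x,y,r,z0,z1,bright=0):
    P=c['P'];z=P[...,2]
    m=(z>z0)&(z<z1)&(np.hypot(P[...,0]-x,P[...,1]-y)<r)&(c['image'].min(2)>=bright)
    m=cv2.morphologyEx(m.astype(np.uint8),cv2.MORPH_OPEN,np.ones((3,3)))
    n,l,s,ce=cv2.connectedComponentsWithStats(m)
    if n<2: print('none');return
    i=1+s[1:,4].argmax(); q=P[l==i]
    rc=cv2.minAreaRect((q[:,:2]*1000).astype(np.float32))
    print('box px',s[i],'mean',q.mean(0).round(4),'rect',np.round(rc[0],1),np.round(rc[1],1),round(rc[2],1))
E
python3 -c "
from h import *
st(); c=cam('wrist'); save(c,'w3.png'); meas(c,.42,-.11,.09,.011,.03)
meas(c,.525,-.232,.09,.005,.02)"
```

```text
t 26.45 tcp [ 0.4243 -0.108   0.2168] yaw -2.9119 tz [-0.  0. -1.] F [-0.7 -0.2  0.2] T [0.02 0.03 0.03] w 0.0771 g 0.0 j [-0.25  0.13 -0.18  1.27  0.   -0.48]
box px [ 290  115   51   91 4449] mean [ 0.4186 -0.1113  0.017 ] rect [ 420.7 -110.9] [90.8 50.8] 12.9
box px [ 173  187   21   82 1337] mean [ 0.5212 -0.2326  0.0084] rect [ 526.2 -233.1] [93.  19.1] 5.1
```

View pics/w3.png

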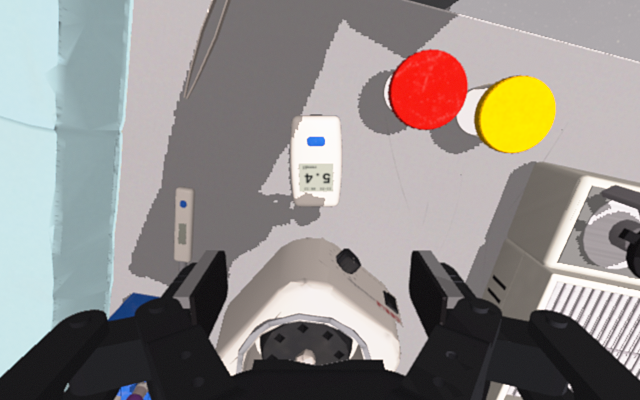

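The wrist view shows the meter at (316,160), display up, the thermometer at (184,224), and the centrifuge front below. The meter measures 91x51 mm at 12.9°, as expected, so I'll grasp it.

```bash
python3 -c "
from h import *
plan((.418,-.1113,.1,-2.9166),(.418,-.1113,.006,-2.9166))"
```

```text
slide [0.027, -0.007, 0.467] rot [0.0, -0.0, 0.009]
slide [0.0, 0.0, 0.376] rot [-0.0, 0.0, -0.0]
```

Request:
drive_tool(slide=[[0.027,-0.007,0.15],[0.027,-0.007,0.3],[0.027,-0.007,0.467],[0.027,-0.007,0.467],[0.027,-0.007,0.6],[0.027,-0.007,0.75],[0.027,-0.007,0.843],[0.027,-0.007,0.843]], rotation=[[0,0,0.01],[0,0,0.01],[0,0,0.01],[0,0,0.01],[0,0,0.01],[0,0,0.01],[0,0,0.01],[0,0,0.01]])

```text
clock: 27.5
eef_pos: [0.418, -0.1113, 0.0062]
tool_rot: [-0.112, 0.994, 0.0, -0.001]
ft_force: [-1.3, -0.8, -0.3]
grip_width: 0.0768
grasp_force: 0.0
```

Request:
drive_tool(slide=[[0,0,0],[0,0,0],[0,0,0],[0,0,0],[0,0,0],[0,0,0],[0,0,0],[0,0,0]], rotation=[[0,0,0],[0,0,0],[0,0,0],[0,0,0],[0,0,0],[0,0,0],[0,0,0],[0,0,0]], gripper=0)

```text
clock: 28.5
eef_pos: [0.4198, -0.1118, 0.0085]
tool_rot: [-0.112, 0.994, -0.001, 0.002]
ft_force: [-1.9, 0.3, 8.8]
grip_width: 0.0459
grasp_force: 58.5
```

Request:
drive_tool(slide=[[0,0,-0.1],[0,0,-0.25],[0,0,-0.4],[0,0,-0.6],[0,0,-0.8],[0,0,-0.8],[0,0,-0.8],[0,0,-0.8]], rotation=[[0,0,0],[0,0,0],[0,0,0],[0,0,0],[0,0,0],[0,0,0],[0,0,0],[0,0,0]])

```text
clock: 29.5
eef_pos: [0.417, -0.1111, 0.2049]
tool_rot: [-0.112, 0.994, 0.001, -0.001]
ft_force: [-1.0, -0.1, -0.6]
grip_width: 0.046
grasp_force: 59.4
```

```bash
python3 -c "
from h import *
st(); c=cam('wrist'); save(c,'w4.png')
plan((.52,.245,.21,3.15),(.52,.245,.066,3.15))"
```

```text
t 29.5 tcp [ 0.417  -0.1111  0.2049] yaw -2.9174 tz [-0.003  0.001 -1.   ] F [-1.  -0.1 -0.6] T [ 0.03 -0.02 -0.02] w 0.046 g 59.4 j [-0.26  0.12 -0.21  1.24  0.   -0.48]
slide [-0.359, 0.649, -0.011] rot [0.001, -0.003, 0.216]
slide [-0.287, 0.683, -0.01] rot [0.001, -0.003, 0.216]
slide [0.0, 0.0, 0.576] rot [-0.0, 0.0, -0.0]
```

View pics/w4.png

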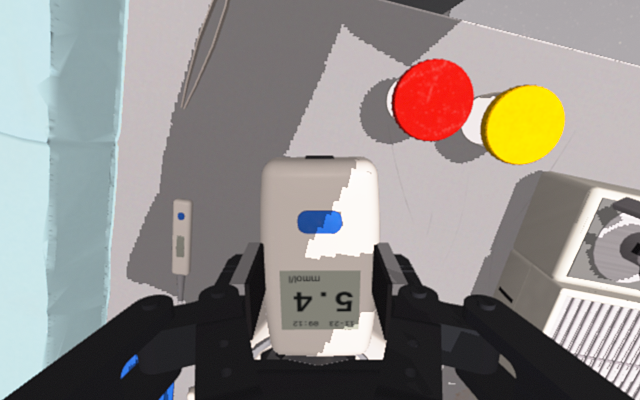

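Meter held level. Now place it in the chamber's left half.

Request:
drive_tool(slide=[[-0.1,0.18,0],[-0.2,0.36,0],[-0.3,0.55,0],[-0.36,0.65,0],[-0.36,0.65,0],[-0.36,0.65,0],[-0.36,0.65,0],[-0.36,0.65,0]], rotation=[[0,0,0.05],[0,0,0.1],[0,0,0.15],[0,0,0.216],[0,0,0.216],[0,0,0.216],[0,0,0.216],[0,0,0.216]])

```text
clock: 30.55
eef_pos: [0.4695, 0.0662, 0.2061]
tool_rot: [-0.057, 0.998, -0.0, -0.0]
ft_force: [0.3, 0.2, -0.5]
grip_width: 0.0458
grasp_force: 59.5
```

Request:
drive_tool(slide=[[-0.1,0.2,0],[-0.2,0.4,0],[-0.3,0.6,0],[-0.307,0.703,0],[-0.307,0.703,0],[-0.307,0.703,0],[-0.307,0.703,0],[-0.307,0.703,0]], rotation=[[0,0,0.05],[0,0,0.1],[0,0,0.15],[0,0,0.216],[0,0,0.216],[0,0,0.216],[0,0,0.216],[0,0,0.216]])

```text
clock: 31.55
eef_pos: [0.5257, 0.2494, 0.2064]
tool_rot: [-0.003, 1.0, 0.0, 0.0]
ft_force: [-0.0, -0.1, -0.2]
grip_width: 0.0458
grasp_force: 59.6
```

```bash
python3 -c "
from h import *
st(); c=cam('wrist'); save(c,'w5.png')
plan((.525,.25,.066,3.15))"
```

```text
t 31.55 tcp [0.5257 0.2494 0.2064] yaw -3.1349 tz [ 0.  0. -1.] F [-0.  -0.1 -0.2] T [-0.03 -0.02  0.04] w 0.0458 g 59.6 j [ 0.44  0.41  0.19  1.34 -0.    0.44]
slide [0.003, 0.001, 0.561] rot [0.0, 0.001, -0.003]
```

View pics/w5.png

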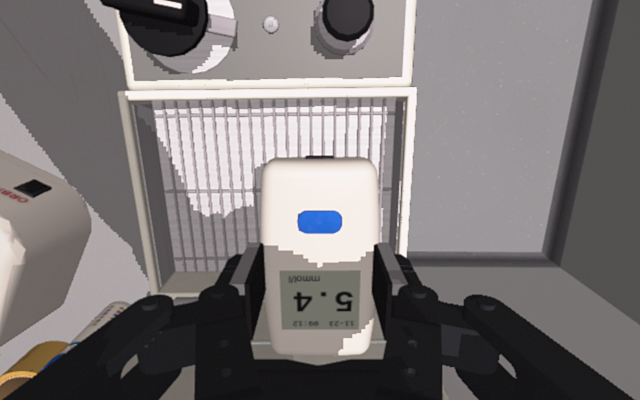

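The meter, still held, is aligned over the rack, with the rack's left wall at column 405. Lower and release.

Request:
drive_tool(slide=[[0,0,0.1],[0,0,0.2],[0,0,0.3],[0,0,0.4],[0,0,0.48],[0,0,0.53],[0,0,0.565],[0,0,0.565]], rotation=[[0,0,0],[0,0,0],[0,0,0],[0,0,0],[0,0,0],[0,0,0],[0,0,0],[0,0,0]])

```text
clock: 32.6
eef_pos: [0.5257, 0.2505, 0.0648]
tool_rot: [-0.004, 1.0, 0.0, 0.0]
ft_force: [0.2, 0.1, -0.0]
grip_width: 0.0459
grasp_force: 59.6
```

Request:
drive_tool(slide=[[0,0,0],[0,0,0],[0,0,0],[0,0,0],[0,0,-0.1],[0,0,-0.3],[0,0,-0.5],[0,0,-0.6]], rotation=[[0,0,0],[0,0,0],[0,0,0],[0,0,0],[0,0,0],[0,0,0],[0,0,0],[0,0,0]], gripper=0.74)

```text
clock: 33.6
eef_pos: [0.5267, 0.2511, 0.2184]
tool_rot: [-0.004, 1.0, 0.001, 0.002]
ft_force: [0.3, -0.4, -0.1]
grip_width: 0.0632
grasp_force: 0.0
```

```bash
python3 -c "
from h import *
st(); c=cam('wrist'); meas(c,.525,.25,.07,.066,.085); c=cam('top'); meas(c,.525,-.2326,.06,.004,.02,110)
plan((.515,-.234,.21,-3.053))"
```

```text
t 33.6 tcp [0.5267 0.2511 0.2184] yaw -3.1334 tz [ 0.005  0.002 -1.   ] F [ 0.3 -0.4 -0.1] T [ 0.   -0.01  0.  ] w 0.0632 g 0.0 j [ 0.44  0.41  0.21  1.37 -0.    0.44]
box px [ 288  124   60  105 5974] mean [0.5244 0.2522 0.072 ] rect [527.2 252.3] [91.3 51. ] 0.9
box px [415 187  10  34 231] mean [ 0.524  -0.2315  0.0095] rect [ 523.9 -232.2] [85.  18.6] 4.7
slide [0.033, -0.971, 0.014] rot [0.003, 0.007, -0.08]
slide [0.072, -0.969, 0.016] rot [0.003, 0.007, -0.08]
```

```bash
python3 -c "
from h import *
d=np.load('first.npz')
for k in('tp','sp'):
  P=d[k]
  for x in np.arange(.42,.66,.02):
    m=(abs(P[...,0]-x)<.01)&(P[...,2]>.03)&(P[...,2]<.3)&(P[...,1]<-.03)&(P[...,1]>-.235)
    if m.sum(): print(k,round(x,2),'ymin',P[m][:,1].min().round(3),'zmax',np.percentile(P[m][:,2],98).round(3))
"
```

```text
tp 0.5 ymin -0.103 zmax 0.07
tp 0.52 ymin -0.125 zmax 0.094
tp 0.54 ymin -0.136 zmax 0.098
tp 0.56 ymin -0.145 zmax 0.098
tp 0.58 ymin -0.158 zmax 0.096
tp 0.6 ymin -0.167 zmax 0.23
tp 0.62 ymin -0.235 zmax 0.227
tp 0.64 ymin -0.235 zmax 0.223
tp 0.66 ymin -0.234 zmax 0.211
sp 0.5 ymin -0.1 zmax 0.077
sp 0.52 ymin -0.118 zmax 0.092
sp 0.54 ymin -0.123 zmax 0.096
sp 0.56 ymin -0.13 zmax 0.097
sp 0.58 ymin -0.142 zmax 0.095
sp 0.6 ymin -0.161 zmax 0.23
sp 0.62 ymin -0.234 zmax 0.225
sp 0.64 ymin -0.235 zmax 0.218
sp 0.66 ymin -0.234 zmax 0.197
```

Request:
drive_tool(slide=[[0.2,-0.2,0],[0.4,-0.4,0],[0.42,-0.6,0],[0.42,-0.8,0],[0.42,-0.97,0],[0.42,-0.97,0],[0.42,-0.97,0],[0.42,-0.97,0]], rotation=[[0,0,-0.08],[0,0,-0.08],[0,0,-0.08],[0,0,-0.08],[0,0,-0.08],[0,0,-0.08],[0,0,-0.08],[0,0,-0.08]])

```text
clock: 34.7
eef_pos: [0.4224, 0.0082, 0.2143]
tool_rot: [-0.025, 1.0, 0.0, -0.0]
ft_force: [-0.3, 0.4, 0.7]
grip_width: 0.0629
grasp_force: 0.0
```

Request:
drive_tool(slide=[[0,-0.2,0],[0,-0.4,0],[0,-0.6,0],[0,-0.8,0],[0,-0.95,0],[0,-0.95,0],[0,-0.95,0],[0,-0.95,0]], rotation=[[0,0,-0.08],[0,0,-0.08],[0,0,-0.08],[0,0,-0.08],[0,0,-0.08],[0,0,-0.08],[0,0,-0.08],[0,0,-0.08]], gripper=0.45)

```text
clock: 35.7
eef_pos: [0.4341, -0.2285, 0.2147]
tool_rot: [-0.045, 0.999, 0.0, -0.0]
ft_force: [-0.2, 0.5, -0.0]
grip_width: 0.0384
grasp_force: 0.0
```

```bash
python3 -c "
from h import *
st(); c=cam('wrist'); save(c,'w6.png'); meas(c,.52,-.2326,.1,.004,.02)
plan((.515,-.233,.21,-3.053))"
```

```text
t 35.7 tcp [ 0.4341 -0.2285  0.2147] yaw -3.051 tz [-0.  0. -1.] F [-0.2  0.5 -0. ] T [0.02 0.02 0.03] w 0.0384 g 0.0 j [-0.48  0.23 -0.05  1.29  0.   -0.58]
box px [ 296  207   18  100 1388] mean [ 0.5261 -0.2331  0.0083] rect [ 539.5 -232.4] [120.5  18.2] 5.0
slide [-0.32, -0.046, 0.019] rot [0.0, -0.0, 0.004]
```

View pics/w6.png

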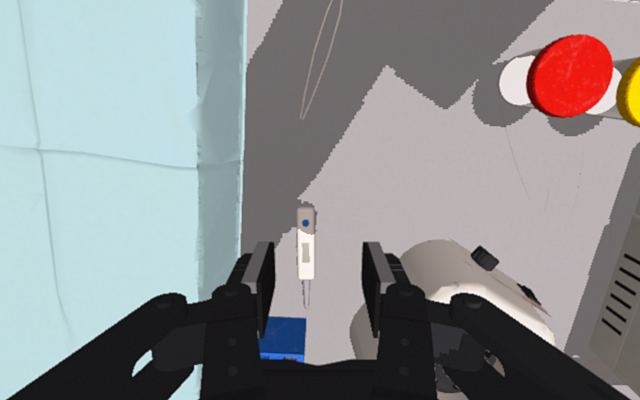

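The thermometer is at (306,245), free of the blue rack and couch. The full measured length is 120 mm, as expected. Grasp its body at (0.520, -0.234).

```bash
python3 -c "
from h import *
plan((.520,-.2338,.2,-3.054),(.520,-.2338,.004,-3.054))"
```

```text
slide [-0.34, -0.051, 0.059] rot [0.0, -0.0, 0.006]
slide [-0.0, -0.0, 0.784] rot [0.0, -0.0, -0.0]
```

Request:
drive_tool(slide=[[-0.17,-0.025,0.06],[-0.34,-0.05,0.06],[-0.34,-0.05,0.06],[-0.34,-0.05,0.06],[-0.34,-0.05,0.2],[-0.34,-0.05,0.35],[-0.34,-0.05,0.5],[-0.34,-0.05,0.5]], rotation=[[0,0,0],[0,0,0],[0,0,0],[0,0,0],[0,0,0],[0,0,0],[0,0,0],[0,0,0]])

```text
clock: 36.75
eef_pos: [0.5162, -0.2337, 0.0875]
tool_rot: [-0.044, 0.999, 0.002, -0.003]
ft_force: [-0.9, 0.0, -0.3]
grip_width: 0.0385
grasp_force: 0.0
```

```bash
python3 -c "
from h import *
st(); c=cam('wrist'); meas(c,.52,-.2326,.07,.004,.02)
plan((.520,-.2338,.004,-3.054))"
```

```text
t 36.75 tcp [ 0.5162 -0.2337  0.0875] yaw -3.0537 tz [-0.007  0.003 -1.   ] F [-0.9  0.  -0.3] T [ 0.01  0.04 -0.03] w 0.0385 g 0.0 j [-0.43  0.47 -0.04  1.06 -0.   -0.51]
box px [ 301  148   30  153 3675] mean [ 0.5239 -0.2333  0.0084] rect [ 534.6 -232.4] [110.3  18.9] 5.0
slide [-0.009, 0.002, 0.343] rot [0.003, -0.005, 0.001]
```

Request:
drive_tool(slide=[[0,0,0.1],[0,0,0.2],[0,0,0.28],[0,0,0.335],[0,0,0.335],[0,0,0.335],[0,0,0.335],[0,0,0.335]], rotation=[[0,0,0],[0,0,0],[0,0,0],[0,0,0],[0,0,0],[0,0,0],[0,0,0],[0,0,0]])

```text
clock: 37.8
eef_pos: [0.5202, -0.2352, 0.0067]
tool_rot: [-0.044, 0.999, -0.0, 0.001]
ft_force: [0.0, -0.6, 0.3]
grip_width: 0.0387
grasp_force: 0.0
```

Request:
drive_tool(slide=[[0,0,0],[0,0,0],[0,0,0],[0,0,0],[0,0,0],[0,0,0],[0,0,0],[0,0,0]], rotation=[[0,0,0],[0,0,0],[0,0,0],[0,0,0],[0,0,0],[0,0,0],[0,0,0],[0,0,0]], gripper=0)

```text
clock: 38.8
eef_pos: [0.52, -0.2351, 0.0066]
tool_rot: [-0.044, 0.999, -0.0, 0.0]
ft_force: [-0.4, -0.6, 4.9]
grip_width: 0.0163
grasp_force: 59.0
```

Request:
drive_tool(slide=[[0,0,-0.1],[0,0,-0.25],[0,0,-0.4],[0,0,-0.6],[0,0,-0.8],[0,0,-0.85],[0,0,-0.85],[0,0,-0.85]], rotation=[[0,0,0],[0,0,0],[0,0,0],[0,0,0],[0,0,0],[0,0,0],[0,0,0],[0,0,0]])

```text
clock: 39.8
eef_pos: [0.5186, -0.2345, 0.2162]
tool_rot: [-0.044, 0.999, 0.001, -0.002]
ft_force: [0.4, -0.2, -0.7]
grip_width: 0.016
grasp_force: 58.6
```

```bash
python3 -c "
from h import *
st(); c=cam('wrist'); save(c,'w7.png')
plan((.42,-.2,.22,-3.1),(.42,.165,.22,-3.1316),(.52,.165,.22,-3.1316))"
```

```text
t 39.8 tcp [ 0.5186 -0.2345  0.2162] yaw -3.0534 tz [-0.004  0.002 -1.   ] F [ 0.4 -0.2 -0.7] T [ 0.01 -0.01  0.03] w 0.016 g 58.6 j [-0.42  0.39  0.17  1.36  0.   -0.51]
slide [0.381, 0.172, -0.014] rot [0.004, -0.008, 0.093]
slide [-0.03, 0.729, 0.0] rot [-0.0, 0.0, 0.032]
slide [-0.019, 0.73, 0.0] rot [-0.0, 0.0, 0.032]
slide [-0.4, -0.004, 0.0] rot [0.0, 0.0, 0.0]
```

View pics/w7.png

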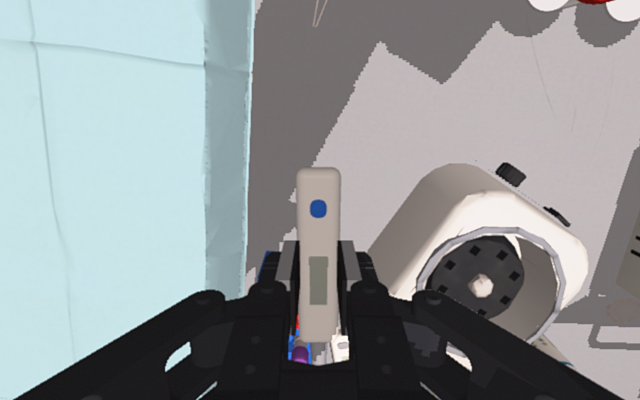

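Thermometer held, body at (319,255) between the pads. Carry it around the front.

Request:
drive_tool(slide=[[0.1,0.04,-0.02],[0.2,0.08,-0.02],[0.3,0.12,-0.02],[0.38,0.17,-0.02],[0.38,0.17,-0.02],[0.38,0.17,-0.02],[0.38,0.17,-0.02],[0.38,0.17,-0.02]], rotation=[[0,0,0.09],[0,0,0.09],[0,0,0.09],[0,0,0.09],[0,0,0.09],[0,0,0.09],[0,0,0.09],[0,0,0.09]])

```text
clock: 40.85
eef_pos: [0.4219, -0.2012, 0.2232]
tool_rot: [-0.022, 1.0, 0.0, -0.0]
ft_force: [-0.6, 0.3, -0.0]
grip_width: 0.0166
grasp_force: 58.7
```

Request:
drive_tool(slide=[[-0.03,0.15,0],[-0.03,0.3,0],[-0.03,0.45,0],[-0.03,0.6,0],[-0.03,0.73,0],[-0.03,0.73,0],[-0.03,0.73,0],[-0.03,0.73,0]], rotation=[[0,0,0.03],[0,0,0.03],[0,0,0.03],[0,0,0.03],[0,0,0.03],[0,0,0.03],[0,0,0.03],[0,0,0.03]])

```text
clock: 41.85
eef_pos: [0.4212, -0.0192, 0.2235]
tool_rot: [-0.013, 1.0, -0.0, -0.0]
ft_force: [-0.1, 0.2, 0.9]
grip_width: 0.0165
grasp_force: 58.7
```

Request:
drive_tool(slide=[[-0.1,0.15,0],[-0.2,0.3,0],[-0.3,0.45,0],[-0.42,0.6,0],[-0.42,0.71,0],[-0.42,0.71,0],[-0.42,0.71,0],[-0.42,0.71,0]], rotation=[[0,0,0.03],[0,0,0.03],[0,0,0.03],[0,0,0.03],[0,0,0.03],[0,0,0.03],[0,0,0.03],[0,0,0.03]])

```text
clock: 42.85
eef_pos: [0.5209, 0.1607, 0.2237]
tool_rot: [-0.006, 1.0, -0.0, 0.0]
ft_force: [-0.4, 0.4, 0.3]
grip_width: 0.0165
grasp_force: 58.8
```

```bash
python3 -c "
from h import *
st(); c=cam('wrist'); save(c,'w8.png'); meas(c,.527,.252,.07,.066,.085)
plan((.52,.16,.15,-3.13),(.52,.16,.062,-3.13))"
```

```text
t 42.85 tcp [0.5209 0.1607 0.2237] yaw -3.1303 tz [ 0. -0. -1.] F [-0.4  0.4  0.3] T [-0.01 -0.06 -0.  ] w 0.0165 g 58.8 j [ 0.3   0.33  0.11  1.35 -0.    0.29]
box px [ 391  132   62  102 5703] mean [0.5241 0.2505 0.072 ] rect [526.5 251.9] [90.6 51.4] 1.1
slide [0.004, -0.003, 0.295] rot [-0.0, 0.0, -0.0]
slide [-0.0, -0.0, 0.352] rot [0.0, -0.0, 0.0]
```

View pics/w8.png

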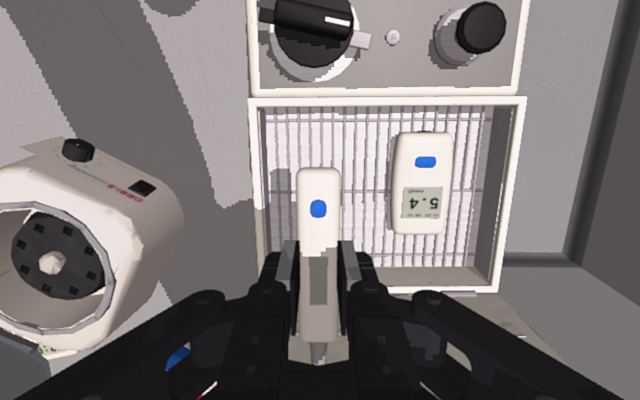

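The meter lies on the rack at (422,183) and the held thermometer is over free rack to its right. Lower and release.

Request:
drive_tool(slide=[[0,0,0.1],[0,0,0.2],[0,0,0.3],[0,0,0.4],[0,0,0.5],[0,0,0.6],[0,0,0.645],[0,0,0.645]], rotation=[[0,0,0],[0,0,0],[0,0,0],[0,0,0],[0,0,0],[0,0,0],[0,0,0],[0,0,0]])

```text
clock: 43.9
eef_pos: [0.521, 0.1615, 0.0626]
tool_rot: [-0.006, 1.0, -0.0, 0.0]
ft_force: [0.1, 0.1, 1.1]
grip_width: 0.0163
grasp_force: 58.8
```

Request:
drive_tool(slide=[[0,0,0],[0,0,0],[0,0,0],[0,0,0],[0,0,-0.1],[0,0,-0.3],[0,0,-0.5],[0,0,-0.7]], rotation=[[0,0,0],[0,0,0],[0,0,0],[0,0,0],[0,0,0],[0,0,0],[0,0,0],[0,0,0]], gripper=0.4)

```text
clock: 44.9
eef_pos: [0.5207, 0.162, 0.2389]
tool_rot: [-0.007, 1.0, 0.0, 0.0]
ft_force: [1.0, 0.2, 0.0]
grip_width: 0.0345
grasp_force: 0.0
```

```bash
python3 -c "
from h import *
st(); c=cam('wrist'); save(c,'w9.png'); meas(c,.527,.252,.07,.066,.085);meas(c,.535,.16,.07,.0605,.085)
t=cam('top');cv2.imwrite('pics/t9.png',cv2.resize(t['image'][20:300,190:460,::-1],None,fx=2,fy=2))
plan((.6539,.2124,.32,-1.5715))"
```

```text
t 44.9 tcp [0.5207 0.162  0.2389] yaw -3.1283 tz [ 0.  0. -1.] F [1.  0.2 0. ] T [ 0.03 -0.04 -0.05] w 0.0345 g 0.0 j [ 0.3   0.33  0.14  1.39 -0.    0.29]
box px [ 386  131   59   98 5208] mean [0.5245 0.2506 0.072 ] rect [527.3 251.9] [91.7 51.3] 1.6
box px [ 307  129   21  114 1896] mean [0.5257 0.1624 0.0634] rect [536.8 162.6] [110.4  18.7] 1.2
slide [-0.131, 0.048, -0.074] rot [-0.003, 0.006, -0.778]
slide [-0.139, -0.005, -0.075] rot [-0.003, 0.006, -0.778]
slide [-0.127, -0.058, -0.075] rot [-0.003, 0.006, -0.778]
slide [-0.095, -0.101, -0.076] rot [-0.003, 0.006, -0.778]
```

View pics/t9.png

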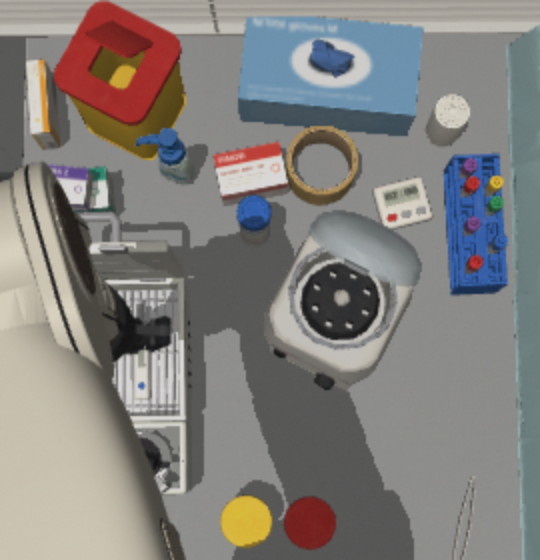

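Both devices lie on the rack and nothing else is out on the worktop. Now go back to the handle.

Request:
drive_tool(slide=[[0,0,-0.15],[0,0,-0.3],[0,0,-0.32],[-0.03,0.01,-0.32],[-0.06,0.02,-0.32],[-0.13,0.05,-0.32],[-0.13,0.05,-0.32],[-0.13,0.05,-0.32]], rotation=[[0,0,-0.2],[0,0,-0.4],[0,0,-0.6],[0,0,-0.78],[0,0,-0.78],[0,0,-0.78],[0,0,-0.78],[0,0,-0.78]], gripper=0.3)

```text
clock: 46.0
eef_pos: [0.5529, 0.1748, 0.3167]
tool_rot: [-0.2, 0.98, -0.0, -0.001]
ft_force: [-0.5, -0.1, -0.4]
grip_width: 0.0255
grasp_force: 0.0
```

Request:
drive_tool(slide=[[-0.14,0,0],[-0.14,0,0],[-0.14,0,0],[-0.14,0,0],[-0.14,0,0],[-0.14,0,0],[-0.14,0,0],[-0.14,0,0]], rotation=[[0,0,-0.78],[0,0,-0.78],[0,0,-0.78],[0,0,-0.78],[0,0,-0.78],[0,0,-0.78],[0,0,-0.78],[0,0,-0.78]])

```text
clock: 47.0
eef_pos: [0.5854, 0.1887, 0.3173]
tool_rot: [-0.386, 0.922, 0.0, 0.0]
ft_force: [-0.2, 0.3, -0.1]
grip_width: 0.0258
grasp_force: 0.0
```

Request:
drive_tool(slide=[[-0.13,-0.06,0],[-0.13,-0.06,0],[-0.13,-0.06,0],[-0.13,-0.06,0],[-0.13,-0.06,0],[-0.13,-0.06,0],[-0.13,-0.06,0],[-0.13,-0.06,0]], rotation=[[0,0,-0.78],[0,0,-0.78],[0,0,-0.78],[0,0,-0.78],[0,0,-0.78],[0,0,-0.78],[0,0,-0.78],[0,0,-0.78]])

```text
clock: 48.0
eef_pos: [0.6189, 0.2013, 0.3174]
tool_rot: [-0.558, 0.83, -0.0, 0.0]
ft_force: [0.2, -0.3, -1.0]
grip_width: 0.0256
grasp_force: 0.0
```

Request:
drive_tool(slide=[[-0.095,-0.1,0],[-0.095,-0.1,0],[-0.095,-0.1,0],[-0.095,-0.1,0],[-0.095,-0.1,0],[-0.095,-0.1,0],[-0.095,-0.1,0],[-0.095,-0.1,0]], rotation=[[0,0,-0.78],[0,0,-0.78],[0,0,-0.78],[0,0,-0.78],[0,0,-0.78],[0,0,-0.78],[0,0,-0.78],[0,0,-0.78]])

```text
clock: 49.0
eef_pos: [0.651, 0.2138, 0.3175]
tool_rot: [0.708, -0.706, 0.0, -0.0]
ft_force: [0.4, 0.0, 0.4]
grip_width: 0.0255
grasp_force: 0.0
```

```bash
python3 -c "
from h import *
st(); c=cam('wrist'); P=c['P'];z=P[...,2]
m=(z>.235)&(z<.26)&(P[...,0]>.6)&(abs(P[...,1]-.212)<.06)
for a in np.arange(.6,.69,.01):
  k=m&(abs(P[...,0]-a)<.005); print(a.round(2),k.sum(),P[k][:,2].max().round(3) if k.any() else '')
plan((.6539,.2124,.232,-1.5715))"
```

```text
t 49.0 tcp [0.651  0.2138 0.3175] yaw -1.5686 tz [ 0.  0. -1.] F [0.4 0.  0.4] T [ 0.04 -0.   -0.04] w 0.0255 g 0.0 j [ 0.32  0.67  0.89  1.79 -0.   -1.26]
0.6 0 
0.61 13 0.26
0.62 0 
0.63 1078 0.26
0.64 473 0.248
0.65 1066 0.249
0.66 1717 0.25
0.67 0 
0.68 0 
slide [0.006, -0.011, 0.341] rot [-0.0, 0.0, 0.006]
```

Request:
drive_tool(slide=[[0,-0.018,0],[0,-0.018,0.1],[0,-0.018,0.2],[0,-0.018,0.3],[0,-0.018,0.34],[0,-0.018,0.34],[0,-0.018,0.34],[0,-0.018,0.34]], rotation=[[0,0,0],[0,0,0],[0,0,0],[0,0,0],[0,0,0],[0,0,0],[0,0,0],[0,0,0]])

```text
clock: 50.05
eef_pos: [0.6562, 0.2141, 0.2337]
tool_rot: [0.708, -0.706, 0.001, -0.001]
ft_force: [0.4, -0.2, -0.9]
grip_width: 0.0252
grasp_force: 0.0
```

Request:
drive_tool(slide=[[0,0,0],[0,0,0],[0,0,0],[0,0,0],[0,0,0],[0,0,0],[0,0,0],[0,0,0]], rotation=[[0,0,0],[0,0,0],[0,0,0],[0,0,0],[0,0,0],[0,0,0],[0,0,0],[0,0,0]], gripper=0)

```text
clock: 51.05
eef_pos: [0.6559, 0.214, 0.2332]
tool_rot: [0.708, -0.706, 0.0, -0.001]
ft_force: [-0.5, 0.3, 5.0]
grip_width: 0.0073
grasp_force: 58.8
```

```bash
python3 -c "
from h import *
st()
r=np.hypot(150,41);A=np.pi-np.arctan2(41,150);f=lambda t:np.array([-(r*np.cos(A-t)),-r*np.sin(A-t)])/250
for s,e in((1.5,1.0),(1.0,.5),(.5,0)):
  print([(f(t)-f(s)).round(3).tolist() for t in np.linspace(s,e,9)[1:]])
"
```

```text
t 51.05 tcp [0.6559 0.214  0.2332] yaw -1.5682 tz [ 0.002  0.001 -1.   ] F [-0.5  0.3  5. ] T [-0.02  0.01  0.23] w 0.0073 g 58.8 j [ 0.32  0.65  0.64  1.56  0.   -1.26]
[[0.038, -0.006], [0.077, -0.01], [0.116, -0.012], [0.155, -0.011], [0.193, -0.008], [0.232, -0.002], [0.27, 0.006], [0.307, 0.017]]
[[0.037, 0.013], [0.073, 0.028], [0.107, 0.045], [0.141, 0.065], [0.173, 0.086], [0.204, 0.109], [0.234, 0.135], [0.262, 0.162]]
[[0.026, 0.029], [0.05, 0.059], [0.073, 0.091], [0.093, 0.124], [0.111, 0.159], [0.127, 0.194], [0.141, 0.23], [0.152, 0.268]]
```

Request:
drive_tool(slide=[[0,0.038,-0.006],[0,0.077,-0.01],[0,0.116,-0.012],[0,0.155,-0.011],[0,0.193,-0.008],[0,0.232,-0.002],[0,0.27,0.006],[0,0.307,0.017]], rotation=[[0,0,0],[0,0,0],[0,0,0],[0,0,0],[0,0,0],[0,0,0],[0,0,0],[0,0,0]])

```text
clock: 52.05
eef_pos: [0.5795, 0.2126, 0.2301]
tool_rot: [0.708, -0.707, 0.002, -0.001]
ft_force: [-0.5, -4.2, 11.0]
grip_width: 0.007
grasp_force: 62.8
```

Request:
drive_tool(slide=[[0,0.037,0.013],[0,0.073,0.028],[0,0.107,0.045],[0,0.141,0.065],[0,0.173,0.086],[0,0.204,0.109],[0,0.234,0.135],[0,0.262,0.162]], rotation=[[0,0,0],[0,0,0],[0,0,0],[0,0,0],[0,0,0],[0,0,0],[0,0,0],[0,0,0]])

```text
clock: 53.05
eef_pos: [0.511, 0.2113, 0.1877]
tool_rot: [0.708, -0.706, 0.0, 0.003]
ft_force: [-3.8, -5.4, 8.1]
grip_width: 0.0075
grasp_force: 66.1
```

```bash
python3 -c "
from h import *
st()"
```

```text
t 53.05 tcp [0.511  0.2113 0.1877] yaw -1.569 tz [-0.003 -0.004 -1.   ] F [-3.8 -5.4  8.1] T [-1.16  0.66  0.21] w 0.0075 g 66.1 j [ 0.39  0.37  0.07  1.28 -0.   -1.18]
```

Request:
drive_tool(slide=[[0,0.026,0.029],[0,0.05,0.059],[0,0.073,0.091],[0,0.093,0.124],[0,0.111,0.159],[0,0.127,0.194],[0,0.141,0.23],[0,0.152,0.268]], rotation=[[0,0,0],[0,0,0],[0,0,0],[0,0,0],[0,0,0],[0,0,0],[0,0,0],[0,0,0]])

```text
clock: 54.05
eef_pos: [0.4719, 0.2105, 0.119]
tool_rot: [0.708, -0.706, -0.0, 0.004]
ft_force: [-3.1, -4.8, 3.3]
grip_width: 0.0075
grasp_force: 69.5
```

Request:
drive_tool(slide=[[0,0.003,0.01],[0,0.003,0.02],[0,0.003,0.025],[0,0.003,0.025],[0,0.003,0.025],[0,0.003,0.025],[0,0.003,0.025],[0,0.003,0.025]], rotation=[[0,0,0],[0,0,0],[0,0,0],[0,0,0],[0,0,0],[0,0,0],[0,0,0],[0,0,0]])

```text
clock: 55.05
eef_pos: [0.4713, 0.2106, 0.1162]
tool_rot: [0.708, -0.706, 0.0, 0.003]
ft_force: [-10.3, -9.9, 22.5]
grip_width: 0.0077
grasp_force: 71.7
```

```bash
python3 -c "
from h import *
st()"
```

```text
t 55.05 tcp [0.4713 0.2106 0.1162] yaw -1.569 tz [-0.004 -0.005 -1.   ] F [-10.3  -9.9  22.5] T [-1.82  2.11  0.21] w 0.0077 g 71.7 j [ 0.42  0.36 -0.15  1.07 -0.   -1.15]
```

Request:
drive_tool(slide=[[0,0,-0.008],[0,0,-0.008],[0,0,-0.008],[0,0,-0.008],[0,0,-0.1],[0,0,-0.2],[0,0,-0.28],[0,0,-0.28]], rotation=[[0,0,0],[0,0,0],[0,0,0],[0,0,0],[0,0,0],[0,0,0],[0,0,0],[0,0,0]], gripper=0.38)

```text
clock: 56.05
eef_pos: [0.4757, 0.214, 0.1856]
tool_rot: [0.708, -0.706, 0.001, -0.002]
ft_force: [0.2, 0.4, 0.1]
grip_width: 0.0322
grasp_force: 0.0
```

```bash
python3 -c "
from h import *
st(); 
for n in('top','wrist'):
  c=cam(n); meas(c,.408,.157,.03,.137,.152); meas(c,.473,.213,.06,.128,.142)
  P=c['P'];m=(P[...,2]>.08)&(P[...,2]<.13)&(abs(P[...,0]-.50)<.01)&(abs(P[...,1]-.21)<.09);print('lid',np.median(P[m][:,2]),m.sum())
plan((.4083,.1575,.186,-1.7536),(.4083,.1575,.1235,-1.7536))"
```

```text
t 56.05 tcp [0.4757 0.214  0.1856] yaw -1.5683 tz [ 0.003  0.001 -1.   ] F [0.2 0.4 0.1] T [-0.01 -0.04 -0.03] w 0.0322 g 0.0 j [ 0.42  0.3  -0.03  1.23  0.   -1.15]
box px [247 246  21   8 120] mean [0.4093 0.1577 0.1451] rect [409.4 157.9] [46.2 12.9] 79.5
box px [240 219  18   5  78] mean [0.4737 0.18   0.1364] rect [473.2 179.1] [38.6  9.2] 89.4
lid 0.10316102734717547 376
box px [ 425   75   48   91 2461] mean [0.4104 0.1564 0.1435] rect [409.5 157.4] [46.  13.2] 78.9
box px [ 314  120   19  179 2993] mean [0.4732 0.2068 0.1356] rect [473.4 212.5] [ 10.  109.8] 0.8
lid 0.10192791087691426 7324
slide [0.223, 0.264, -0.01] rot [0.002, -0.001, 0.371]
slide [0.0, 0.0, 0.25] rot [-0.0, 0.0, 0.0]
```

Request:
drive_tool(slide=[[0.1,0.13,0],[0.223,0.264,0],[0.223,0.264,0],[0.223,0.264,0],[0.223,0.264,0],[0.223,0.264,0],[0.223,0.264,0],[0.223,0.264,0]], rotation=[[0,0,0.1],[0,0,0.2],[0,0,0.3],[0,0,0.37],[0,0,0.37],[0,0,0.37],[0,0,0.37],[0,0,0.37]])

```text
clock: 57.15
eef_pos: [0.4088, 0.1576, 0.1842]
tool_rot: [-0.64, 0.769, 0.0, -0.0]
ft_force: [-0.3, 0.2, -0.0]
grip_width: 0.0323
grasp_force: 0.0
```

Request:
drive_tool(slide=[[0,0,0.1],[0,0,0.18],[0,0,0.238],[0,0,0.238],[0,0,0.238],[0,0,0.238],[0,0,0.238],[0,0,0.238]], rotation=[[0,0,0],[0,0,0],[0,0,0],[0,0,0],[0,0,0],[0,0,0],[0,0,0],[0,0,0]])

```text
clock: 58.15
eef_pos: [0.4089, 0.1576, 0.1251]
tool_rot: [-0.64, 0.769, -0.0, 0.0]
ft_force: [-0.0, -1.4, -0.5]
grip_width: 0.0323
grasp_force: 0.0
```

```bash
python3 -c "
from h import *
st();plan((.4083,.1575,.1235,-1.7536))"
```

```text
t 58.15 tcp [0.4089 0.1576 0.1251] yaw -1.7534 tz [ 0.001  0.    -1.   ] F [-0.  -1.4 -0.5] T [ 0.02 -0.02  0.  ] w 0.0323 g 0.0 j [ 0.37  0.2  -0.34  1.03  0.   -1.02]
slide [0.001, 0.002, 0.006] rot [-0.001, 0.001, 0.0]
```

Request:
drive_tool(slide=[[0,0,0.005],[0,0,0.005],[0,0,0.005],[0,0,0.005],[0,0,0.005],[0,0,0.005],[0,0,0.005],[0,0,0.005]], rotation=[[0,0,0],[0,0,0],[0,0,0],[0,0,0],[0,0,0],[0,0,0],[0,0,0],[0,0,0]], gripper=0)

```text
clock: 59.15
eef_pos: [0.4078, 0.1577, 0.1234]
tool_rot: [-0.64, 0.769, 0.001, -0.001]
ft_force: [-4.9, 2.1, 2.4]
grip_width: 0.0116
grasp_force: 63.2
```

Request:
drive_tool(slide=[[0,0,0.01],[0,0,0.02],[0,0,0.03],[0,0,0.04],[0,0,0.046],[0,0,0.046],[0,0,0.046],[0,0,0.046]], rotation=[[0,0,0],[0,0,0],[0,0,0],[0,0,0],[0,0,0],[0,0,0],[0,0,0],[0,0,0]])

```text
clock: 60.15
eef_pos: [0.4079, 0.1578, 0.1148]
tool_rot: [-0.64, 0.769, 0.001, 0.0]
ft_force: [-12.2, -0.4, 25.6]
grip_width: 0.0116
grasp_force: 66.6
```

```bash
python3 -c "
from h import *
st()"
```

```text
t 60.15 tcp [0.4079 0.1578 0.1148] yaw -1.753 tz [-0.     0.001 -1.   ] F [-12.2  -0.4  25.6] T [-0.19  2.66  0.01] w 0.0116 g 66.6 j [ 0.37  0.21 -0.36  1.    0.   -1.02]
```

Request:
drive_tool(slide=[[0,0,0],[0,0,0],[0,0,0],[0,0,0],[0,0,0],[0,0,0],[0,0,0],[0,0,0]], rotation=[[0,0,0.15],[0,0,0.3],[0,0,0.45],[0,0,0.6],[0,0,0.75],[0,0,0.9],[0,0,1],[0,0,1]])

```text
clock: 61.15
eef_pos: [0.4084, 0.1575, 0.1148]
tool_rot: [-0.43, 0.903, 0.0, 0.001]
ft_force: [-10.3, -1.6, 23.8]
grip_width: 0.0119
grasp_force: 66.4
```

Request:
drive_tool(slide=[[0,0,0],[0,0,0],[0,0,0],[0,0,0],[0,0,0],[0,0,0],[0,0,0],[0,0,0]], rotation=[[0,0,0.15],[0,0,0.3],[0,0,0.45],[0,0,0.6],[0,0,0.75],[0,0,0.9],[0,0,1],[0,0,1]])

```text
clock: 62.15
eef_pos: [0.4088, 0.157, 0.1148]
tool_rot: [-0.193, 0.981, -0.001, 0.001]
ft_force: [-10.2, -3.2, 24.3]
grip_width: 0.0117
grasp_force: 66.4
```

Request:
drive_tool(slide=[[0,0,0],[0,0,0],[0,0,0],[0,0,0],[0,0,0],[0,0,0],[0,0,0],[0,0,0]], rotation=[[0,0,0.15],[0,0,0.3],[0,0,0.45],[0,0,0.6],[0,0,0.65],[0,0,0.65],[0,0,0.65],[0,0,0.65]])

```text
clock: 63.15
eef_pos: [0.4088, 0.1566, 0.1148]
tool_rot: [-0.031, 1.0, -0.001, 0.001]
ft_force: [-9.1, -3.8, 24.6]
grip_width: 0.0122
grasp_force: 66.4
```

Request:
drive_tool(slide=[[0,0,-0.01],[0,0,-0.02],[0,0,-0.03],[0,0,-0.04],[0,0,-0.046],[0,0,-0.046],[0,0,-0.046],[0,0,-0.046]], rotation=[[0,0,0],[0,0,0],[0,0,0],[0,0,0],[0,0,0],[0,0,0],[0,0,0],[0,0,0]])

```text
clock: 64.15
eef_pos: [0.4086, 0.1566, 0.1233]
tool_rot: [-0.031, 1.0, -0.001, -0.0]
ft_force: [-1.9, -4.7, 3.4]
grip_width: 0.0118
grasp_force: 63.2
```

Request:
drive_tool(slide=[[0,0,0],[0,0,0],[0,0,0],[0,0,0],[0,0,-0.1],[0,0,-0.2],[0,0,-0.3],[0,0,-0.3]], rotation=[[0,0,0],[0,0,0],[0,0,0],[0,0,0],[0,0,0],[0,0,0],[0,0,0],[0,0,0]], gripper=0.4)

```text
clock: 65.15
eef_pos: [0.4102, 0.1582, 0.2004]
tool_rot: [-0.032, 0.999, 0.001, 0.002]
ft_force: [0.5, -0.1, -0.1]
grip_width: 0.034
grasp_force: 0.0
```

```bash
python3 -c "
from h import *
st();c=cam('wrist'); meas(c,.408,.157,.03,.137,.152)
plan((.409,.2675,.19,3.2))"
```

```text
t 65.15 tcp [0.4102 0.1582 0.2004] yaw -3.0783 tz [ 0.004  0.002 -1.   ] F [ 0.5 -0.1 -0.1] T [0.05 0.   0.02] w 0.034 g 0.0 j [ 0.37  0.14 -0.21  1.22  0.    0.3 ]
box px [ 304  172   22   74 1533] mean [0.4068 0.1573 0.1439] rect [408.3 157.2] [45.6 12.5] 3.9
slide [-0.026, 0.438, 0.037] rot [0.002, 0.004, 0.01]
```

The knob is at 0.07 rad and has come up. Now push the plunger with the fingers shut.

Request:
drive_tool(slide=[[-0.003,0.15,0],[-0.01,0.3,0],[-0.02,0.438,0],[-0.02,0.438,0],[-0.02,0.438,0],[-0.02,0.438,0],[-0.02,0.438,0],[-0.02,0.438,0]], rotation=[[0,0,0],[0,0,0],[0,0,0],[0,0,0],[0,0,0],[0,0,0],[0,0,0],[0,0,0]], gripper=0)

```text
clock: 66.2
eef_pos: [0.4069, 0.2666, 0.1987]
tool_rot: [-0.031, 1.0, 0.0, 0.0]
ft_force: [-0.0, 0.9, -0.7]
grip_width: 0.0001
grasp_force: 0.0
```

```bash
python3 -c "
from h import *
st();c=cam('wrist'); meas(c,.409,.2675,.03,.108,.13);meas(cam('top'),.409,.2675,.03,.108,.13)
plan((.4095,.2675,.122,-3.078),(.4095,.2675,.103,-3.078))"
```

```text
t 66.2 tcp [0.4069 0.2666 0.1987] yaw -3.0793 tz [ 0.  0. -1.] F [-0.   0.9 -0.7] T [ 0.03  0.04 -0.02] w 0.0001 g 0.0 j [ 0.58  0.23 -0.09  1.25 -0.    0.52]
box px [ 295  179   46   46 1669] mean [0.4071 0.2674 0.1163] rect [408.1 267.5] [31.7 30.6] 4.1
none
slide [-0.01, 0.002, 0.307] rot [0.0, 0.0, -0.002]
slide [0.0, 0.0, 0.076] rot [-0.0, 0.0, -0.0]
```

Request:
drive_tool(slide=[[-0.008,0.002,0.15],[-0.008,0.002,0.3],[-0.008,0.002,0.33],[-0.008,0.002,0.355],[-0.008,0.002,0.375],[-0.008,0.002,0.39],[-0.008,0.002,0.395],[-0.008,0.002,0.395]], rotation=[[0,0,0],[0,0,0],[0,0,0],[0,0,0],[0,0,0],[0,0,0],[0,0,0],[0,0,0]])

```text
clock: 67.3
eef_pos: [0.4091, 0.2679, 0.1032]
tool_rot: [-0.032, 1.0, 0.001, 0.001]
ft_force: [-7.1, -4.1, 17.4]
grip_width: -0.0002
grasp_force: 8.7
```

Request:
drive_tool(slide=[[0,0,0],[0,0,0],[0,0,0],[0,0,0],[0,0,0],[0,0,0],[0,0,0],[0,0,0]], rotation=[[0,0,0],[0,0,0],[0,0,0],[0,0,0],[0,0,0],[0,0,0],[0,0,0],[0,0,0]])

```text
clock: 68.3
eef_pos: [0.4091, 0.268, 0.1032]
tool_rot: [-0.032, 0.999, 0.001, 0.001]
ft_force: [-6.2, -4.9, 18.2]
grip_width: -0.0001
grasp_force: 8.7
```

Request:
drive_tool(slide=[[0,0,-0.05],[0,0,-0.1],[0,0,-0.2],[0,0,-0.3],[0,0,-0.4],[0.1,0,-0.5],[0.2,0,-0.5],[0.3,0,-0.5]], rotation=[[0,0,0],[0,0,0],[0,0,0],[0,0,0],[0,0,0],[0,0,0],[0,0,0],[0,0,0]])

```text
clock: 69.3
eef_pos: [0.334, 0.2635, 0.226]
tool_rot: [-0.031, 1.0, 0.001, 0.001]
ft_force: [-0.4, -0.2, 0.3]
grip_width: 0.0003
grasp_force: 0.0
```

Request:
drive_tool(slide=[[0,-0.2,0],[0,-0.4,0],[0,-0.6,0],[0,-0.8,0],[0,-1,0],[0,-1,0],[0,-1,0],[0,-1,0]], rotation=[[0,0,0],[0,0,0],[0,0,0],[0,0,0],[0,0,0],[0,0,0],[0,0,0],[0,0,0]])

```text
clock: 70.3
eef_pos: [0.3499, 0.0146, 0.225]
tool_rot: [-0.033, 0.999, 0.0, 0.0]
ft_force: [0.1, 0.3, 0.2]
grip_width: 0.0
grasp_force: 0.0
```

```bash
python3 -c "
from h import *
st();c=cam('scene');save(c,'s12.png');meas(c,.409,.2675,.02,.108,.13);meas(c,.408,.157,.03,.135,.152)
P=c['P'];m=(P[...,2]>.08)&(P[...,2]<.13)&(abs(P[...,0]-.50)<.01)&(abs(P[...,1]-.21)<.09);print('lid',np.median(P[m][:,2]))
meas(cam('top'),.409,.2675,.03,.108,.13)"
```

```text
t 70.3 tcp [0.3499 0.0146 0.225 ] yaw -3.0761 tz [ 0.  0. -1.] F [0.1 0.3 0.2] T [0.02 0.04 0.01] w 0.0 g 0.0 j [ 0.04 -0.06 -0.34  1.28  0.   -0.02]
box px [280 309  21  19 322] mean [0.4054 0.2703 0.1171] rect [407.6 268.3] [29.6 31.7] 40.8
box px [321 256  27  17 255] mean [0.4057 0.1607 0.1428] rect [407.3 158.5] [45.7 14.3] 3.4
lid 0.10344263467536485
box px [204 243  14  14 156] mean [0.4092 0.2671 0.1177] rect [409.7 267.6] [30.8 29.5] 89.8
```

View pics/s12.png

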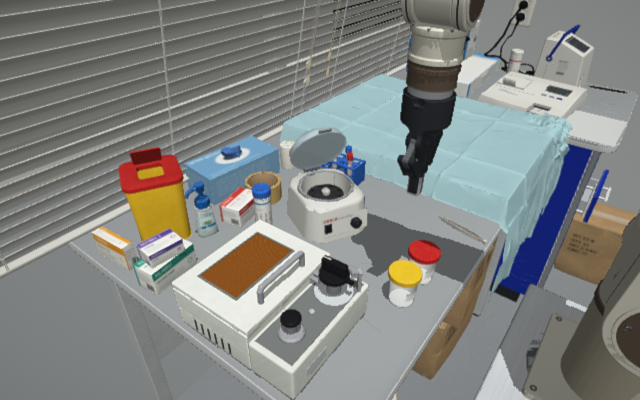

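The lid is shut (265,265), the knob is locked and up (335,272), the plunger is up (291,320), and the robot is clear. Handing in.

```bash
python3 -c "
from workcell import bot
print(bot.job_done())"
```

```text
the job is handed in; nothing more can be done
None
```

The job is handed in, with no verdict returned: the glucose meter and thermometer (the only devices I found out) are in the locked UV box, and the plunger was pushed fully down and has come back up.

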